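# Open up the portable photometer for reading

## Task

Get the folded photometer ready for use: lift off the lab timer that was left on its closed display lid and set it down gently on the table, right way up. Then raise the stiff display until it stays at 105 degrees from the keypad deck (15 degrees back past upright) once you let go of it, and finally push the power key on the deck fully down and let it go. Leave the other things on the table where they are.

Things in the scene. Friction and masses are not known exactly. Their poses are not given: they have to be found in the camera images.
- analyser: Folded portable photometer, grey, fixed: base 166 mm deep, 250 wide, rim top 47 mm up, closed height 61.5 mm. Origin on the table, 2 mm in front of the base's middle; +x points from its front edge to the hinge at its back, +y to its left, z up. It stands turned 57 to 90 degrees, its front edge to the table's right. Base front face at x = -81 mm, back at +85; deck at z = 40; its keys are lower than the rim.
- hinge_line (a point): Middle of the display's hinge axis (x = 70 mm, z = 51.5 mm in the photometer's frame; the axis runs along its y). The stiff friction hinge holds the display where it is left; raising it takes 6 to 9 N at its free edge. As it is pushed open the hinge winds up, and on letting go the display springs back by 4 to 7 degrees, so look where it comes to rest and correct.
- display_edge (a point): Middle of the display's free (front) edge face, half-way through its 10 mm thickness, 165 mm from the hinge axis. Axes turn with the display: x from this edge to the hinge, y along the edge, z out of the outer face. Closed, z points up; the angle of z from vertical is the opening angle (105 degrees = 1.833 rad wanted).
- timer_center (a point): Centre (half-way up, 9.5 mm above its underside) of the white kitchen-timer-like lab timer, 70 x 62 x 19 mm, 0.07 kg, lying on the closed display lid (underside 61.5 mm above the table) at the start. Its x runs along the 70 mm length, y along the 62 mm width (the way to grip it), z up out of its face.
- lab_timer: The same lab timer; origin at the centre of its underside, axes as at its centre. There is always free table to set it down round x = 0.455, y = -0.30 m, nearer the front edge than the mouse.
- display: The display lid, a plate 250 mm wide and 10 thick, about 0.35 kg; origin on the hinge axis, axes as at display_edge. Its inner face holds the hinge axis: closed, its underside is 51.5 mm above the table and its front edge overhangs the base's front by 14 mm over the whole width; get under it there. The screen frame on the inner face is 3 mm proud and begins 16 mm from the free edge.
- power_key_top (a point): Centre of the top face of the round white power key, 18 mm across, at the right front of the deck (52 mm in front of and 85 mm to the right of the photometer's origin), top 49.5 mm above the table. It is covered while the display is closed.
- power_key (a joint): Travel of the power key: 0 up, 0.004 m fully down. Spring return; 2.5 N starts it, 4.5 N holds it fully down.
- bottle_a_center (a point): Middle of a brown glass reagent bottle with a red cap, 34 mm across, 62 mm tall, standing on the right of the table's middle. Bystander.
- bottle_b_center (a point): Middle of a brown glass reagent bottle with a blue cap, 34 mm across, 62 mm tall, standing behind the other bottle. Bystander.
- lying_tube: Capped blood tube 18 mm across, 107 mm long (along its y), lying near the table's front edge; origin under its middle. Bystander.
- dish: Flat petri dish 64 mm across, 6 mm high, on the table near the monitor's foot; origin under its middle. Bystander.
- ball_pen: Blue ball pen 142 mm long (along its x), 9 mm thick, on the table far to the right; origin under its middle. Bystander.

How it is judged:
By the outcome, as a careful person would: the job done as asked, in the order asked, and still so for the second after the job is handed in, with the robot touching nothing.
It also fails if it takes over 64 s, if anything falls off the work surface, if the arm or the gripper's body presses on something with over 40 N, if the wrist force passes 120 N, or if a joint passes its speed limit or range.

## Robot

A 7-joint arm with a two-finger parallel gripper is mounted at the origin on a cart in front of the work surface, level with it; the furniture and walls round the work are solid. World frame = base frame: x ahead of the robot, y to its left, z up, the work surface at z = 0. Lengths are in m, angles in rad, forces in N, time in s.
With the tool pointing down it reaches from about 0.4 to 0.925 m from the base axis. Payload 4.1 kg.
Tool frame: the origin (TCP) lies midway between the tips of the shut fingers; the grasp point (between the pads) lies 19 mm behind it; y points along the fingers, x is the direction in which the jaws open and shut, and the axes are right-handed (so a half turn about y gives the same grasp; the last joint's range is limited). The gripper opens to 85 mm and grips with 20 to 120 N. Pads are 22 mm wide; open, the fingers measure 114 mm over their backs; the gripper's body (76 mm by 85 mm) begins 54 mm behind the grasp point. The pads swing forward as they close: fully open they stand 13 mm farther back than shut.
Start: joints at [-1.345, 0.398, 0.045, 1.537, -0.019, 1.207, -0.051], TCP at [0.207, 0.616, 0.231] pointing down, gripper open.
Joint ranges: [-2.82, 2.82], [-0.49, 2.23], [-1.37, 1.46], [0, 2.46], [-1.36, 4.5], [0.23, 2], [-2.94, 2.94]. Speed limits (rad/s): [2.57, 2.57, 3.14, 3.14, 3.14, 3.14, 3.14].

## Interface

Orientations are given as a unit quaternion [x, y, z, w].
In Python, from workcell import manip gives the robot as it stands. The module is installed in compiled form; this text tells all that it offers.
- The arm moves only by the tool move_arm, never from a script. Its argument "steps" is a list of rows, each a list of 2 entries, a list of its own where there are three numbers: the shift along the tool's x, y, z in m, then the turn, a rotation vector about the tool's x, y, z in rad. A call has 1 to 10 rows; each row is the pose to reach, as a shift and turn from the pose commanded when the call began, along the tool's axes at that moment; what a row does not reach only later rows make up. A row lasts 1/8 s, in which the tool goes at most 62.5 mm and 10.7 degrees, less where a joint would pass 70% of its speed; a pose out of reach is approached as far as the arm can. A call with a gripper value outside its range is refused whole. "grip" is the closure, from -1 (fully open) to 1 (shut), so that 0 is half open, set as the call begins (left out, the last holds). The fingers move at their own pace and stop on an object; "newtons" is the grip in N (left out, the last holds). Time passes only in rows, so rows that repeat a pose let the fingers close. It gives the time, the measured TCP pose, the force and the opening at its end, in the units of the state.
- manip.get_obs(): the state, without advancing time (a new reading comes with each control period).
- manip.read_camera(name): name is "scene" or "top"; returns a dict with "img" (480x640x3 uint8, blue, green, red), "range_z" (480x640 float32, m along the optical axis (not along the pixel's ray), 0 where there is no reading), "camera_matrix" (3x3 intrinsics, pixels), "D" ([k1, k2, p1, p2, k3] as OpenCV has them; the pictures are not rectified), "world_from_camera" (4x4, takes a point from camera to world coordinates). Camera axes: x right, y up, looking along -z (the intrinsics and any distortion apply to the point x, -y, -z); pixel columns grow to the right and rows downward; lengths in m; the calibration is good to about 2 mm. A picture is of the moment at which its call begins.
- manip.sign_off(): hands the job in, once; it reports no verdict.
The state is a dict: "time_s": time; "joint_positions": joint angles; "qd": joint speeds; "effort": joint torques, N m; "position": TCP position; "eef_rot": TCP orientation; "wrist_force": force on the tool from outside, world axes, zero at the start; "wrist_torque": the same for the moment, N m; "width": finger opening in m.
Only numpy, scipy, OpenCV 4.12 (cv2) and the standard library are available. Lean on these libraries where they do the work, as an engineer would, in place of code of your own. Each camera call takes 0.05 s, during which the arm holds its last target.

## Working session

There is one attempt and no reset: what is moved stays moved. The work goes in short steps, Python scripts to look and compute and a tool call to move; the robot and the scene stay as the last step left them, time stands still between calls to the robot, and variables do not carry over. Pictures are saved under pics/ and viewed, and the job is handed in when it is done.

Besides the shell and the picture viewer there is one more tool, called after "Emit:" as name(argument=value, ...), one argument or row to a line, values as JSON. move_arm: Moves the arm, as the interface text tells. Its arguments: {"type":"object","properties":{"steps":{"type":"array"},"grip":{"type":"number"},"newtons":{"type":"number"}},"required":["steps"]}

```bash
mkdir -p pics
cat > h.py <<'E'
import numpy as np, cv2
from scipy.spatial.transform import Rotation as R
from workcell import manip
def cam(name,fn=None):
    c=manip.read_camera(name)
    if fn: cv2.imwrite('pics/'+fn,c['img'])
    return c
def px2w(c,u,v,d=None):
    uv=cv2.undistortPoints(np.array([[[u,v]]],float),c['camera_matrix'],np.array(c['D'],float))[0,0]
    if d is None: d=c['range_z'][int(round(v)),int(round(u))]
    p=np.array([uv[0]*d,-uv[1]*d,-d,1])
    return (c['world_from_camera']@p)[:3]
def px2plane(c,u,v,z):
    o=c['world_from_camera'][:3,3]; p=px2w(c,u,v,1.0); r=p-o
    return o+r*(z-o[2])/r[2]
def w2px(c,P):
    T=np.linalg.inv(c['world_from_camera']); q=T[:3,:3]@np.array(P)+T[:3,3]
    q=np.array([q[0],-q[1],-q[2]])
    return cv2.projectPoints(q.reshape(1,1,3),np.zeros(3),np.zeros(3),c['camera_matrix'],np.array(c['D'],float))[0].ravel()
def cloud(c):
    d=c['range_z']; h,w=d.shape
    g=np.stack(np.meshgrid(np.arange(w),np.arange(h)),-1).reshape(-1,1,2).astype(float)
    uv=cv2.undistortPoints(g,c['camera_matrix'],np.array(c['D'],float)).reshape(h,w,2)
    P=np.stack([uv[...,0]*d,-uv[...,1]*d,-d],-1)
    W=P@c['world_from_camera'][:3,:3].T+c['world_from_camera'][:3,3]
    W[d==0]=np.nan
    return W
E
python3 - <<'E'
from h import *
o=manip.get_obs(); print({k:np.round(v,4).tolist() for k,v in o.items()})
for n in ['scene','top']:
    c=cam(n,n+'0.png'); np.savez(n+'0.npz',**c); print(n,np.round(c['world_from_camera'],3).tolist(),c['camera_matrix'].tolist(),c['D'])
E
```

```text
{'time_s': 0.0, 'joint_positions': [-1.345, 0.3992, 0.045, 1.5379, -0.0187, 1.2069, -0.0507], 'qd': [0.0, -0.0014, 0.0008, -0.0001, -0.0017, 0.0002, 0.0014], 'effort': [-0.0009, -47.5128, 1.3644, -25.4222, 0.0117, 0.0096, 0.0], 'position': [0.2072, 0.6154, 0.2303], 'eef_rot': [0.5747, 0.4121, -0.4131, -0.5738], 'wrist_force': [-0.3259, 0.4575, 0.8454], 'wrist_torque': [0.0349, 0.0026, -0.0275], 'width': 0.0853}
scene [[0.568, 0.563, -0.6, -0.136], [-0.823, 0.381, -0.421, -0.619], [-0.008, 0.733, 0.68, 0.834], [0.0, 0.0, 0.0, 1.0]] [[482.9229400921442, 0.0, 318.1778927116376], [0.0, 482.9229400921442, 242.2583341910124], [0.0, 0.0, 1.0]] [-0.05372764  0.          0.          0.          0.        ]
top [[-0.0, 0.987, -0.161, 0.365], [-1.0, 0.003, 0.02, -0.105], [0.02, 0.161, 0.987, 1.281], [0.0, 0.0, 0.0, 1.0]] [[526.8780534284974, 0.0, 323.39866796847235], [0.0, 526.8780534284974, 235.1928508916477], [0.0, 0.0, 1.0]] [-0.0852586  0.         0.         0.         0.       ]
```

View pics/scene0.png

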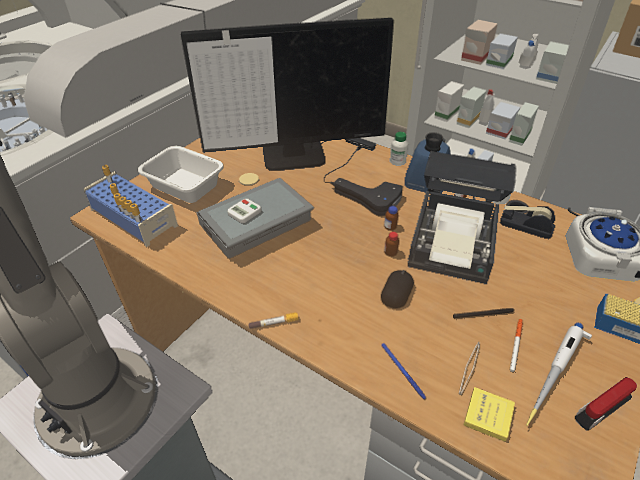

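View pics/top0.png

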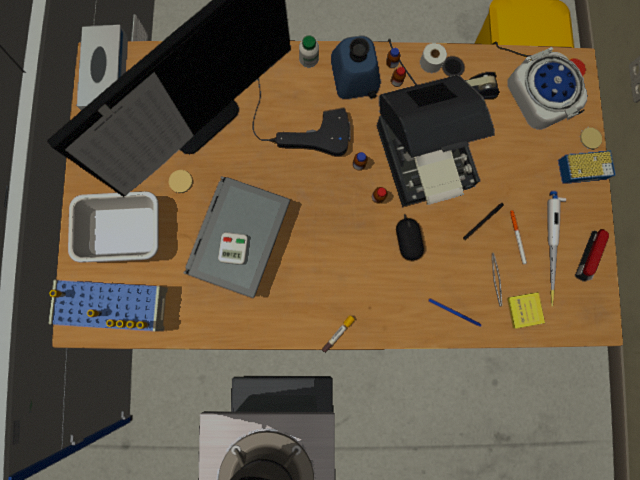

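Run:
```python
from h import *
for n,box in [('top',(150,160,180,160)),('scene',(180,160,150,110))]:
    c=dict(np.load(n+'0.npz')); W=cloud(c); 
    x,y,w,h=box
    im=c['img'][y:y+h,x:x+w]; s=min(800//w,600//h); cv2.imwrite(f'pics/{n}_crop.png',cv2.resize(im,None,fx=s,fy=s,interpolation=cv2.INTER_CUBIC))
    print(n,s)
    z=W[...,2]
    sub=np.zeros_like(z,bool); sub[y:y+h,x:x+w]=1
    T=W[sub&(z<0.02)&(z>-0.02)]; print('table z',np.median(T[:,2]))
    m=(sub&(z>0.054)&(z<0.068)).astype(np.uint8)
    n_,lab,st,ce=cv2.connectedComponentsWithStats(m); k=1+np.argmax(st[1:,4]); L=W[lab==k]
    print('lid n',len(L),'z',np.median(L[:,2]))
    r=cv2.minAreaRect(L[:,:2].astype(np.float32)*1000); print(r, cv2.boxPoints(r).round(1).tolist())
    m=(sub&(z>0.074)&(z<0.09)).astype(np.uint8)
    n_,lab,st,ce=cv2.connectedComponentsWithStats(m); k=1+np.argmax(st[1:,4]); L=W[lab==k]
    print('timer n',len(L),'z',np.median(L[:,2]))
    r=cv2.minAreaRect(L[:,:2].astype(np.float32)*1000); print(r, cv2.boxPoints(r).round(1).tolist())
```

```text
top 3
table z 0.0008266838066142146
lid n 6530 z 0.06219795863227351
((562.5304565429688, 70.7093734741211), (171.7095489501953, 250.89065551757812), 70.51364135742188) [[415.6000061035156, 31.600000381469727], [652.2000122070312, -52.099998474121094], [709.4000244140625, 109.80000305175781], [472.8999938964844, 193.5]]
timer n 754 z 0.07850761551807295
((531.2792358398438, 80.52922821044922), (63.03047180175781, 70.73020935058594), 82.91413116455078) [[492.29998779296875, 53.599998474121094], [562.5, 44.900001525878906], [570.2999877929688, 107.4000015258789], [500.1000061035156, 116.19999694824219]]
scene 5
table z -0.000935433183502643
lid n 3608 z 0.060198887202408125
((562.208251953125, 64.94353485107422), (173.04635620117188, 251.08663940429688), 70.56147766113281) [[415.0, 25.100000381469727], [651.7999877929688, -58.400001525878906], [709.4000244140625, 104.80000305175781], [472.6000061035156, 188.3000030517578]]
timer n 383 z 0.0763171597051936
((531.0734252929688, 74.6766586303711), (63.215877532958984, 69.85753631591797), 86.6514663696289) [[494.3999938964844, 45.20000076293945], [564.0999755859375, 41.099998474121094], [567.7999877929688, 104.19999694824219], [498.1000061035156, 108.30000305175781]]
```

View pics/top_crop.png

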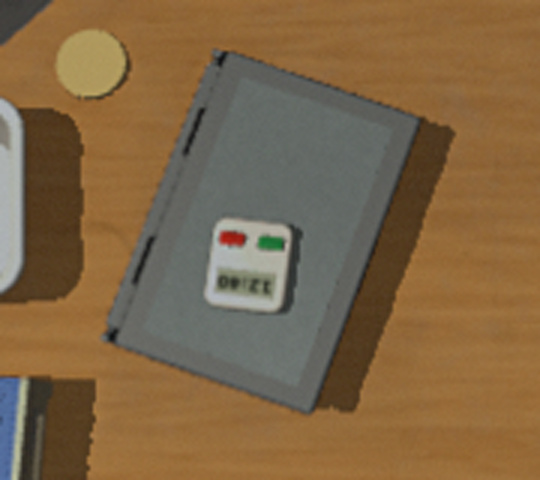

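View pics/scene_crop.png

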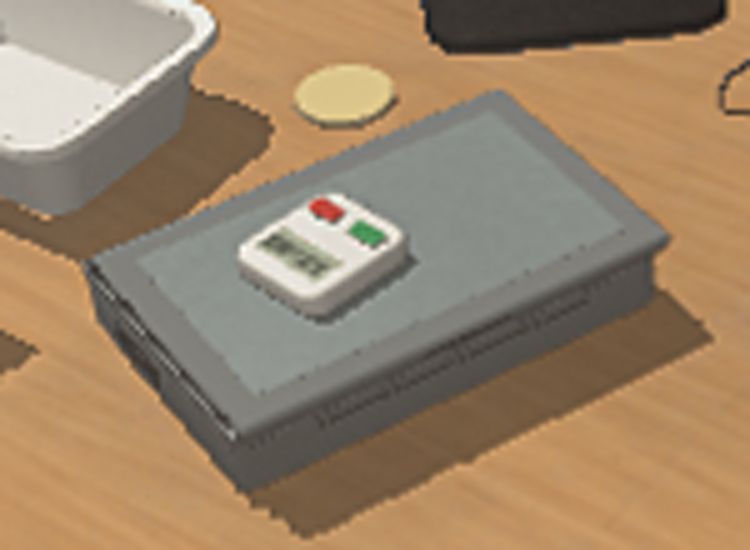

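```bash
cat >> h.py <<'E'
def state():
    o=manip.get_obs(); return o,np.array(o['position']),R.from_quat(o['eef_rot'])
def rel(pt,Rt,p=None,Rm=None):
    if p is None: o,p,Rm=state()
    return Rm.inv().apply(np.array(pt)-p), (Rm.inv()*Rt).as_rotvec()
def rot_xy(xd,yd):
    y=np.array(yd,float); y/=np.linalg.norm(y); x=np.array(xd,float); x-=y*(x@y); x/=np.linalg.norm(x)
    return R.from_matrix(np.stack([x,y,np.cross(x,y)],1))
YAW=np.deg2rad(70.5); AX=np.array([np.cos(YAW),np.sin(YAW),0]); AY=np.array([-np.sin(YAW),np.cos(YAW),0]); AZ=np.array([0,0,1.])
E
python3 - <<'E'
from h import *
o,p,Rm=state(); print(Rm.as_matrix().round(3))
for s in (1,-1):
    t=np.deg2rad(85); Rt=rot_xy([s*np.cos(t),s*np.sin(t),0],[0,0,-1])
    print(s,[a.round(3) for a in rel([0.531,0.0775,0.2],Rt)])
c=dict(np.load('top0.npz')); W=cloud(c)
# obstacles near region above 0.1
m=(W[...,2]>0.1)&(W[...,0]>0.3)&(W[...,0]<0.9)&(W[...,1]>-0.3)&(W[...,1]<0.6)
P=W[m]; 
import collections
H=collections.defaultdict(float)
for q in P: k=(round(q[0],1),round(q[1],1)); H[k]=max(H[k],q[2])
for k in sorted(H): print(k,round(H[k],2),end='; ')
E
```

```text
[[ 0.319 -0.    -0.948]
 [ 0.948 -0.002  0.319]
 [-0.002 -1.    -0.   ]]
1 [array([-0.407,  0.031, -0.478]), array([-0.   , -0.237, -0.002])]
-1 [array([-0.407,  0.031, -0.478]), array([ 2.000e-03,  2.904e+00, -0.000e+00])]
(np.float64(0.3), np.float64(0.3)) 0.12; (np.float64(0.3), np.float64(0.5)) 0.2; (np.float64(0.4), np.float64(0.3)) 0.12; (np.float64(0.4), np.float64(0.4)) 0.12; (np.float64(0.4), np.float64(0.5)) 0.21; (np.float64(0.4), np.float64(0.6)) 0.2; (np.float64(0.5), np.float64(0.5)) 0.22; (np.float64(0.5), np.float64(0.6)) 0.22; (np.float64(0.6), np.float64(0.3)) 0.13; (np.float64(0.6), np.float64(0.5)) 0.24; (np.float64(0.6), np.float64(0.6)) 0.24; (np.float64(0.7), np.float64(-0.3)) 0.25; (np.float64(0.7), np.float64(0.2)) 0.42; (np.float64(0.7), np.float64(0.3)) 0.43; (np.float64(0.7), np.float64(0.4)) 0.42; (np.float64(0.7), np.float64(0.5)) 0.26; (np.float64(0.7), np.float64(0.6)) 0.26; (np.float64(0.8), np.float64(-0.3)) 0.25; (np.float64(0.8), np.float64(0.1)) 0.42; (np.float64(0.8), np.float64(0.2)) 0.43; (np.float64(0.8), np.float64(0.3)) 0.43; (np.float64(0.8), np.float64(0.5)) 0.28; (np.float64(0.8), np.float64(0.6)) 0.28; (np.float64(0.9), np.float64(-0.3)) 0.19; (np.float64(0.9), np.float64(0.1)) 0.43; (np.float64(0.9), np.float64(0.2)) 0.43; (np.float64(0.9), np.float64(0.5)) 0.29; (np.float64(0.9), np.float64(0.6)) 0.29;
```

Emit:
move_arm(
  steps=[
    [[-0.03, -0.02, -0.035], [0, 0, 0]],
    [[-0.065, -0.03, -0.075], [0, 0, 0]],
    [[-0.1, -0.03, -0.117], [0, -0.05, 0]],
    [[-0.135, -0.03, -0.158], [0, -0.08, 0]],
    [[-0.17, -0.03, -0.2], [0, -0.11, 0]],
    [[-0.205, -0.03, -0.24], [0, -0.14, 0]],
    [[-0.24, -0.03, -0.282], [0, -0.17, 0]],
    [[-0.275, -0.03, -0.323], [0, -0.2, 0]],
    [[-0.31, -0.03, -0.364], [0, -0.237, 0]],
    [[-0.345, -0.02, -0.405], [0, -0.237, 0]],
  ],
  grip=-1,
  newtons=25,
)

```text
time_s: 1.35
position: [0.4822, 0.1585, 0.2517]
eef_rot: [0.521, 0.478, -0.477, -0.521]
wrist_force: [-0.0, 0.3, -0.5]
width: 0.0853
```

Run:
```python
from h import *
o,p,Rm=state(); print(o['time_s'],p.round(4),o['joint_positions'])
t=np.deg2rad(85); Rt=rot_xy([np.cos(t),np.sin(t),0],[0,0,-1])
print([a.round(3) for a in rel([0.531,0.0775,0.12],Rt)])
```

```text
1.35 [0.4822 0.1585 0.2517] [-0.73082073  0.12958772  0.36376409  1.85245554 -0.05055082  1.16662543
  1.13353859]
[array([-0.077,  0.132, -0.056]), array([0.001, 0.   , 0.001])]
```

Emit:
move_arm(
  steps=[
    [[-0.035, 0.03, -0.025], [0, 0, 0]],
    [[-0.06, 0.07, -0.045], [0, 0, 0]],
    [[-0.077, 0.11, -0.056], [0, 0, 0]],
    [[-0.077, 0.122, -0.056], [0, 0, 0]],
  ],
)

```text
time_s: 1.85
position: [0.5285, 0.0762, 0.1268]
eef_rot: [-0.522, -0.475, 0.478, 0.523]
wrist_force: [-0.7, -0.4, 0.7]
width: 0.0854
```

Run:
```python
from h import *
o,p,Rm=state(); print(o['time_s'],p.round(4),o['joint_positions'],o['wrist_force'])
for n,box in [('top',(190,170,120,120)),('scene',(180,120,160,140))]:
    c=cam(n); np.savez(n+'1.npz',**c); x,y,w,h=box
    print(n,w2px(c,p))
    s=5 if n=='top' else 4
    cv2.imwrite(f'pics/{n}1_crop.png',cv2.resize(c['img'][y:y+h,x:x+w],None,fx=s,fy=s,interpolation=cv2.INTER_CUBIC))
```

```text
1.85 [0.5285 0.0762 0.1268] [-0.56248124  0.32603576  0.40910661  1.93253939 -0.15919307  0.9196316
  1.40447561] [-0.72747369 -0.41189071  0.66739437]
top [230.97810005 246.19881819]
scene [240.37679126 192.51910365]
```

View pics/scene1_crop.png

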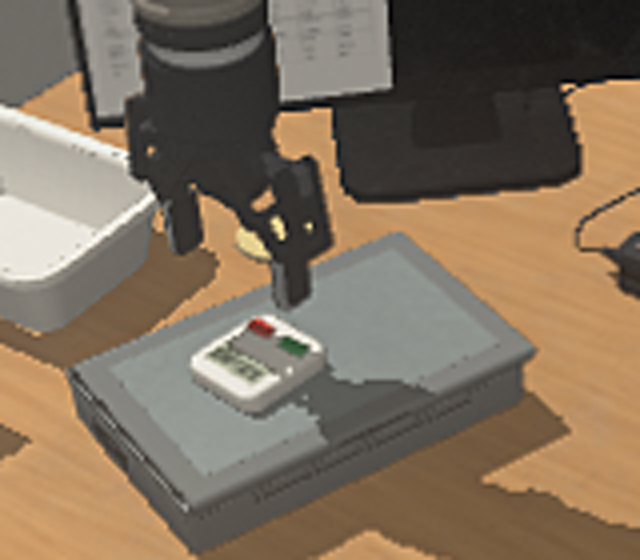

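View pics/top1_crop.png

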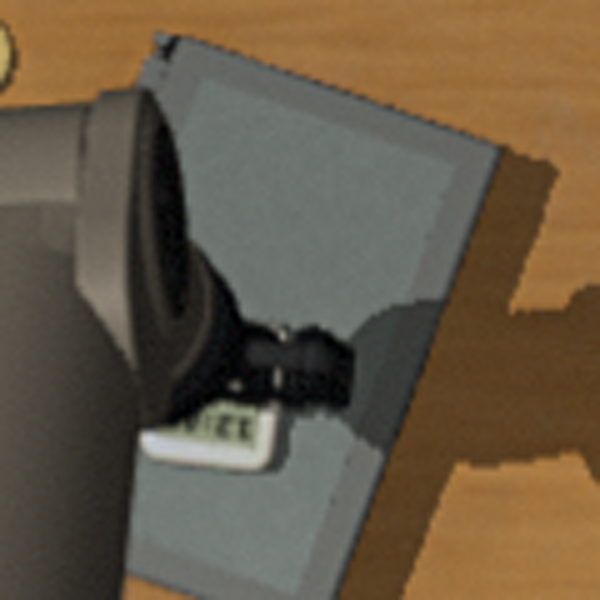

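Run:
```python
from h import *
p=np.array([0.5285,0.0762,0.1268])
for n in ['top','scene']:
    c=dict(np.load(n+'1.npz')); W=cloud(c)
    m=(abs(W[...,0]-p[0])<0.06)&(abs(W[...,1]-p[1])<0.09)&(W[...,2]>0.1)&(W[...,2]<0.2)
    P=W[m]; t=np.deg2rad(85); xd=np.array([np.cos(t),np.sin(t)]); zd=np.array([-xd[1],xd[0]])
    a=(P[:,:2]-p[:2])@xd; b=(P[:,:2]-p[:2])@zd
    print(n,len(P))
    for z0 in np.arange(0.12,0.2,0.01):
        k=(P[:,2]>=z0)&(P[:,2]<z0+0.01)
        if k.sum()>3:
            A=np.sort(a[k]);r=A[A<0];l=A[A>0]
            f=lambda v:(v.min().round(4),v.max().round(4),len(v)) if len(v) else None
            print(z0.round(3),'right',f(r),'left',f(l),'z-ext',f(b[k]))
```

```text
top 60
0.18 right (np.float64(-0.0531), np.float64(-0.0414), 9) left None z-ext (np.float64(0.0042), np.float64(0.0147), 9)
0.19 right (np.float64(-0.0715), np.float64(-0.0377), 43) left None z-ext (np.float64(-0.0093), np.float64(0.0139), 43)
scene 457
0.13 right (np.float64(-0.0486), np.float64(-0.0471), 3) left (np.float64(0.0439), np.float64(0.046), 3) z-ext (np.float64(-0.0093), np.float64(0.0079), 6)
0.14 right (np.float64(-0.0564), np.float64(-0.0449), 19) left (np.float64(0.0412), np.float64(0.0492), 31) z-ext (np.float64(-0.0116), np.float64(0.0135), 50)
0.15 right (np.float64(-0.0575), np.float64(-0.0406), 37) left (np.float64(0.041), np.float64(0.0578), 29) z-ext (np.float64(-0.0081), np.float64(0.0128), 66)
0.16 right (np.float64(-0.0574), np.float64(-0.0422), 31) left (np.float64(0.0419), np.float64(0.0577), 35) z-ext (np.float64(-0.0125), np.float64(0.0131), 66)
0.17 right (np.float64(-0.0568), np.float64(-0.0399), 18) left (np.float64(0.0401), np.float64(0.0561), 35) z-ext (np.float64(-0.0103), np.float64(0.0143), 53)
0.18 right (np.float64(-0.0739), np.float64(-0.038), 35) left (np.float64(0.0413), np.float64(0.0762), 31) z-ext (np.float64(-0.0108), np.float64(0.0159), 66)
0.19 right (np.float64(-0.0748), np.float64(-0.0026), 88) left (np.float64(0.0114), np.float64(0.0761), 62) z-ext (np.float64(-0.0122), np.float64(0.0174), 150)
```

Run:
```python
from h import *
c=dict(np.load('scene0.npz')); W=cloud(c)
import itertools
z=W[...,2]; m=(z>0.0735)&(z<0.09); m[:160]=0;m[270:]=0;m[:,:180]=0;m[:,330:]=0
P=W[m][:,:2]*1000
for th in np.arange(-12,5,2):
    t=np.deg2rad(th); q=P@np.array([[np.cos(t),-np.sin(t)],[np.sin(t),np.cos(t)]]); a,b=np.percentile(q,[1,99],axis=0); print(th,(b-a).round(1),((a+b)/2@np.array([[np.cos(t),np.sin(t)],[-np.sin(t),np.cos(t)]])).round(1))
t=np.deg2rad(85.5); Rt=rot_xy([np.cos(t),np.sin(t),0],[0,0,-1])
print([a.round(4) for a in rel([0.531,0.075,0.059],Rt)])
```

```text
-12 [68.4 60.2] [530.6  74.1]
-10 [68.1 59.8] [530.5  74.2]
-8 [67.7 60. ] [530.5  74.3]
-6 [67.  60.8] [530.6  74.2]
-4 [67.  60.8] [530.3  74.6]
-2 [67.  60.2] [530.3  74.9]
0 [67.4 61. ] [530.5  74.9]
2 [67.9 61.9] [530.4  74.6]
4 [69.2 62.7] [530.3  74.4]
[array([-0.0038,  0.0693, -0.0026]), array([-0.003 , -0.0088, -0.0004])]
```

Emit:
move_arm(
  steps=[
    [[-0.002, 0.02, -0.002], [0, -0.009, 0]],
    [[-0.002, 0.035, -0.002], [0, -0.009, 0]],
    [[-0.002, 0.048, -0.002], [0, -0.009, 0]],
    [[-0.002, 0.055, -0.002], [0, -0.009, 0]],
    [[-0.002, 0.055, -0.002], [0, -0.009, 0]],
  ],
)

```text
time_s: 2.58
position: [0.5318, 0.0762, 0.074]
eef_rot: [-0.519, -0.48, 0.48, 0.519]
wrist_force: [-0.6, 0.4, 0.1]
width: 0.0852
```

Run:
```python
from h import *
o,p,Rm=state(); print(p,o['wrist_force'])
t=np.deg2rad(85.5); Rt=rot_xy([np.cos(t),np.sin(t),0],[0,0,-1])
print([a.round(4) for a in rel([0.531,0.075,0.059],Rt)])
```

```text
[0.53178415 0.07624113 0.0740136 ] [-0.56376927  0.44306596  0.11725641]
[array([-0.0013,  0.015 ,  0.0007]), array([-0.0007, -0.0001, -0.0001])]
```

Emit:
move_arm(
  steps=[
    [[-0.001, 0.008, 0.001], [0, 0, 0]],
    [[-0.001, 0.013, 0.001], [0, 0, 0]],
    [[-0.001, 0.0145, 0.001], [0, 0, 0]],
    [[-0.001, 0.0145, 0.001], [0, 0, 0]],
  ],
)

```text
time_s: 3.08
position: [0.531, 0.0751, 0.0597]
eef_rot: [-0.519, -0.48, 0.48, 0.519]
wrist_force: [-0.0, 0.1, 0.1]
width: 0.0855
```

Emit:
move_arm(
  steps=[
    [[0, 0, 0], [0, 0, 0]],
    [[0, 0, 0], [0, 0, 0]],
    [[0, 0, 0], [0, 0, 0]],
    [[0, 0, 0], [0, 0, 0]],
    [[0, 0, 0], [0, 0, 0]],
    [[0, 0, 0], [0, 0, 0]],
  ],
  grip=1,
  newtons=30,
)

```text
time_s: 3.82
position: [0.5312, 0.0753, 0.0601]
eef_rot: [0.519, 0.48, -0.48, -0.519]
wrist_force: [-1.3, -0.4, 5.8]
width: 0.0613
```

Emit:
move_arm(
  steps=[
    [[0, -0.01, 0], [0, 0, 0]],
    [[0, -0.03, 0], [0, 0, 0]],
    [[0, -0.06, 0], [0, 0, 0]],
    [[0, -0.08, 0], [0, 0, 0]],
  ],
)

```text
time_s: 4.32
position: [0.5313, 0.0751, 0.1412]
eef_rot: [0.52, 0.48, -0.479, -0.519]
wrist_force: [0.3, 0.6, -0.5]
width: 0.061
```

Run:
```python
from h import *
o,p,Rm=state(); print(p,o['wrist_force'],o['width'],o['joint_positions'])
t=np.deg2rad(60); Rt=rot_xy([np.cos(t),np.sin(t),0],[0,0,-1])
print([a.round(4) for a in rel([0.455,-0.30,0.06],Rt)])
c=cam('scene','scene2.png')
c0=dict(np.load('top0.npz')); W=cloud(c0); m=(abs(W[...,0]-.455)<.08)&(abs(W[...,1]+.3)<.08); print(np.nanmax(W[m][:,2]))
```

```text
[0.53132685 0.07508729 0.14117617] [ 0.34247994  0.58588064 -0.49415929] 0.060993841099247915 [-0.56461312  0.30816527  0.41438225  1.91852599 -0.15138141  0.94362685
  1.41327223]
[array([-0.38  ,  0.081 ,  0.0466]), array([0.0013, 0.4447, 0.0006])]
0.0408659536854199
```

View pics/scene2.png

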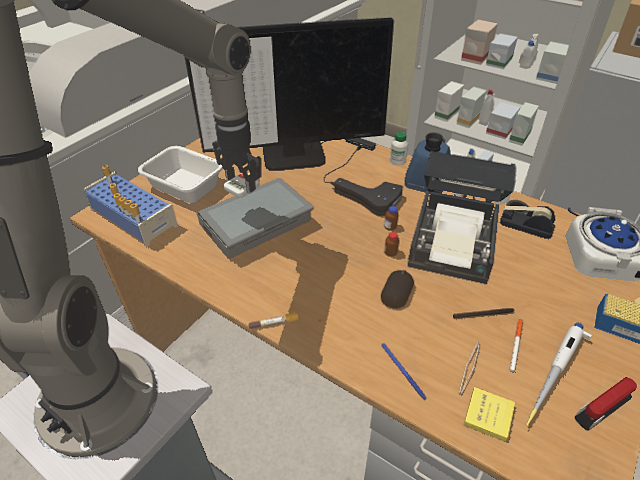

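Emit:
move_arm(
  steps=[
    [[-0.04, 0, 0.005], [0, 0, 0]],
    [[-0.09, 0, 0.012], [0, 0.03, 0]],
    [[-0.145, 0, 0.02], [0, 0.08, 0]],
    [[-0.2, 0, 0.026], [0, 0.12, 0]],
    [[-0.255, 0, 0.033], [0, 0.15, 0]],
    [[-0.31, 0.01, 0.04], [0, 0.17, 0]],
    [[-0.35, 0.03, 0.045], [0, 0.2, 0]],
    [[-0.37, 0.05, 0.047], [0, 0.2, 0]],
    [[-0.375, 0.07, 0.047], [0, 0.2, 0]],
    [[-0.375, 0.08, 0.047], [0, 0.2, 0]],
  ],
)

```text
time_s: 5.62
position: [0.4541, -0.2938, 0.0581]
eef_rot: [-0.564, -0.426, 0.426, 0.565]
wrist_force: [0.6, 1.0, -0.1]
width: 0.061
```

Run:
```python
from h import *
o,p,Rm=state(); print(o['time_s'],p,o['wrist_force'],o['width'],o['joint_positions'],Rm.as_matrix()[:,1])
t=np.deg2rad(74); Rt=rot_xy([np.cos(t),np.sin(t),0],[0,0,-1])
print([a.round(4) for a in rel([0.455,-0.30,0.01],Rt)])
c=cam('scene','scene3.png')
```

```text
5.625 [ 0.45407746 -0.2937652   0.05809351] [ 0.56321023  0.97259712 -0.09119695] 0.06096191693138913 [ 0.06183623  0.46456443  0.5444376   1.97263537 -0.33156928  0.79462491
  2.08784176] [-0.0020629   0.00158345 -0.99999662]
[array([-0.0058,  0.0481, -0.0027]), array([-0.0024,  0.001 ,  0.001 ])]
```

View pics/scene3.png

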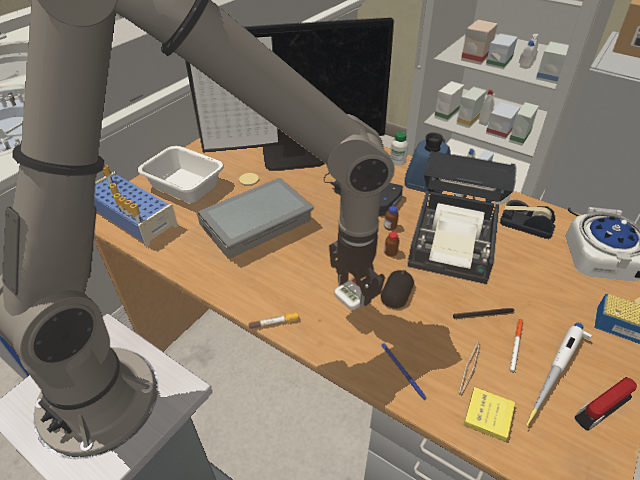

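Run:
```python
from h import *
c=dict(np.load('scene0.npz')); W=cloud(c)
m=(W[...,2]>0.008)&(W[...,0]>.4)&(W[...,0]<0.62)&(W[...,1]>-.45)&(W[...,1]<-.2)
P=W[m]; print(P.min(0),P.max(0)); Q=P[P[:,0]<0.52]; print(Q.min(0),Q.max(0),len(Q))
```

```text
[ 0.40001022 -0.42105692  0.00809531] [ 0.61134849 -0.31323406  0.03785745]
[ 0.40001022 -0.42105692  0.00809531] [ 0.51996831 -0.33116304  0.03135724] 129
```

Emit:
move_arm(
  steps=[
    [[-0.002, 0.02, 0.005], [0, 0, 0]],
    [[-0.003, 0.038, 0.01], [0, 0, 0]],
    [[-0.003, 0.046, 0.01], [0, 0, 0]],
    [[-0.003, 0.05, 0.01], [0, 0, 0]],
    [[-0.003, 0.05, 0.01], [0, 0, 0]],
  ],
)

```text
time_s: 6.3
position: [0.4449, -0.2949, 0.0101]
eef_rot: [0.565, 0.426, -0.426, -0.564]
wrist_force: [0.1, 0.2, -0.5]
width: 0.0612
```

Emit:
move_arm(
  steps=[
    [[0, 0.005, 0], [0, 0, 0]],
    [[0, 0.008, 0], [0, 0, 0]],
    [[0, 0.0095, 0], [0, 0, 0]],
    [[0, 0.0095, 0], [0, 0, 0]],
  ],
)

```text
time_s: 6.8
position: [0.4441, -0.2951, 0.0002]
eef_rot: [-0.565, -0.426, 0.426, 0.565]
wrist_force: [0.3, -0.0, -1.6]
width: 0.0612
```

Emit:
move_arm(
  steps=[
    [[0, 0.001, 0], [0, 0, 0]],
    [[0, 0.0015, 0], [0, 0, 0]],
    [[0, 0.0015, 0], [0, 0, 0]],
  ],
)

```text
time_s: 7.18
position: [0.4442, -0.2951, -0.001]
eef_rot: [0.565, 0.426, -0.426, -0.565]
wrist_force: [0.3, 0.6, 2.0]
width: 0.0611
```

Emit:
move_arm(
  steps=[
    [[0, 0.0003, 0], [0, 0, 0]],
    [[0, 0.0003, 0], [0, 0, 0]],
    [[0, 0.0003, 0], [0, 0, 0]],
    [[0, 0.0003, 0], [0, 0, 0]],
  ],
  grip=-1,
)

```text
time_s: 7.68
position: [0.4442, -0.2951, -0.0016]
eef_rot: [0.565, 0.426, -0.426, -0.565]
wrist_force: [0.3, 0.5, 0.2]
width: 0.0856
```

Emit:
move_arm(
  steps=[
    [[0, -0.02, 0], [0, 0, 0]],
    [[0, -0.06, 0], [0, 0, 0]],
    [[0, -0.12, 0], [0, 0, 0]],
    [[0, -0.15, 0], [0, 0, 0]],
  ],
)

```text
time_s: 8.18
position: [0.4452, -0.2961, 0.1515]
eef_rot: [0.566, 0.426, -0.425, -0.563]
wrist_force: [0.6, 0.1, -0.9]
width: 0.0854
```

Run:
```python
from h import *
o,p,Rm=state(); print(o['time_s'],p,o['wrist_force'],o['width'],o['joint_positions'])
c=cam('scene','scene4.png')
```

```text
8.175 [ 0.44520682 -0.29611468  0.15149241] [ 0.63982567  0.06876539 -0.9157942 ] 0.0853983297886984 [-0.00884976  0.32049722  0.62564563  1.91903931 -0.22695028  0.96760829
  2.0133088 ]
```

View pics/scene4.png

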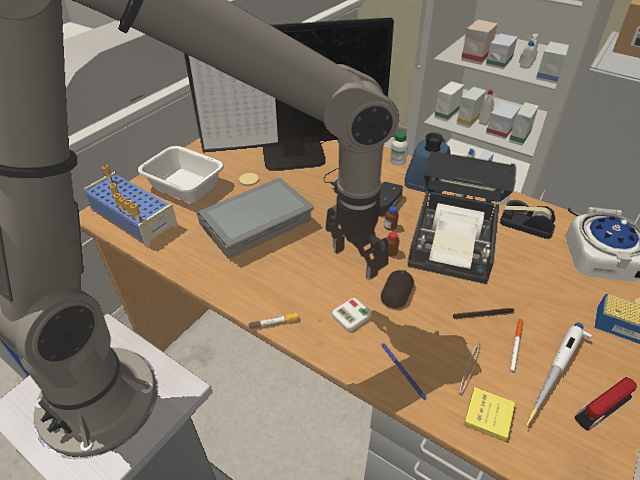

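```bash
cat >> h.py <<'E'
ORG=np.array([0.5653,0.0734,0])
def loc(x,y,z): return ORG+AX*x+AY*y+AZ*z
def Ra(adeg):
    a=np.deg2rad(adeg); return rot_xy(-AY,np.cos(a)*AX-np.sin(a)*AZ)
def inloc(p): d=np.asarray(p)-ORG; return np.array([d@AX,d@AY,d[2]])
def show(pt,Rt):
    s,r=rel(pt,Rt); print('shift',s.round(4),'rot',r.round(3),'dist',np.linalg.norm(s).round(3),np.linalg.norm(r).round(3))
E
python3 - <<'E'
from h import *
for a in (75,60,45,30): show(loc(-160,0,200) if 0 else loc(-.16,0,.18),Ra(a))
E
```

```text
shift [ 0.2292 -0.0259 -0.0021] rot [ 0.209  1.623 -0.207] dist 0.231 1.649
shift [ 0.2292 -0.0259 -0.0021] rot [ 0.409  1.593 -0.42 ] dist 0.231 1.697
shift [ 0.2292 -0.0259 -0.0021] rot [ 0.607  1.543 -0.631] dist 0.231 1.774
shift [ 0.2292 -0.0259 -0.0021] rot [ 0.804  1.471 -0.841] dist 0.231 1.875
```

Emit:
move_arm(
  steps=[
    [[0.02, -0.02, 0], [0.04, 0.16, -0.04]],
    [[0.045, -0.025, 0], [0.08, 0.32, -0.084]],
    [[0.07, -0.025, 0], [0.123, 0.48, -0.126]],
    [[0.095, -0.025, 0], [0.164, 0.64, -0.168]],
    [[0.12, -0.025, 0], [0.205, 0.8, -0.21]],
    [[0.145, -0.025, 0], [0.246, 0.96, -0.252]],
    [[0.17, -0.025, 0], [0.287, 1.12, -0.294]],
    [[0.195, -0.025, 0], [0.328, 1.28, -0.336]],
    [[0.215, -0.025, 0], [0.37, 1.44, -0.378]],
    [[0.229, -0.025, 0], [0.41, 1.59, -0.42]],
  ],
  grip=1,
)

```text
time_s: 9.48
position: [0.5073, -0.0741, 0.1731]
eef_rot: [-0.491, 0.089, -0.144, 0.855]
wrist_force: [-1.1, -0.1, 0.0]
width: -0.0003
```

Run:
```python
from h import *
o,p,Rm=state(); print(o['time_s'],p,inloc(p),o['wrist_force'],o['width'],np.round(o['joint_positions'],3)); print(Rm.as_matrix().round(3))
for a in (60,45,35,30): show(loc(-.16,0,.15),Ra(a))
```

```text
9.475 [ 0.50726991 -0.07410091  0.1731173 ] [-0.15841132  0.00546476  0.1731173 ] [-1.09269129 -0.05226234  0.02753808] -0.0002651425614372222 [-0.234  0.343  0.76   1.994 -0.832  1.173  0.612]
[[ 0.942  0.159  0.294]
 [-0.334  0.477  0.813]
 [-0.011 -0.865  0.502]]
shift [ 0.0057  0.0191 -0.013 ] rot [-0.003 -0.006 -0.009] dist 0.024 0.011
shift [ 0.0057  0.0191 -0.013 ] rot [ 0.259 -0.007 -0.008] dist 0.024 0.259
shift [ 0.0057  0.0191 -0.013 ] rot [ 0.434 -0.008 -0.008] dist 0.024 0.434
shift [ 0.0057  0.0191 -0.013 ] rot [ 0.521 -0.008 -0.007] dist 0.024 0.521
```

Emit:
move_arm(
  steps=[
    [[0.003, 0.01, -0.006], [0.13, -0.007, -0.008]],
    [[0.006, 0.019, -0.013], [0.26, -0.007, -0.008]],
    [[0.006, 0.019, -0.013], [0.39, -0.007, -0.008]],
    [[0.006, 0.019, -0.013], [0.434, -0.007, -0.008]],
    [[0.006, 0.019, -0.013], [0.434, -0.007, -0.008]],
  ],
)

```text
time_s: 10.1
position: [0.5119, -0.0788, 0.1499]
eef_rot: [-0.297, 0.051, -0.16, 0.94]
wrist_force: [0.5, -0.3, -0.0]
width: -0.0
```

Run:
```python
from h import *
o,p,Rm=state(); print(o['time_s'],p,inloc(p),o['wrist_force'],o['width'],np.round(o['joint_positions'],3)); print(Rm.as_matrix().round(3))
for a in (35,30): show(loc(-.125,0,.06),Ra(a))
c=cam('scene','scene5.png')
```

```text
10.1 [ 0.5119009  -0.0787615   0.14990301] [-0.16125873 -0.00045635  0.14990301] [ 0.48439161 -0.29244041 -0.01388144] -7.53781838885566e-06 [ 0.129  0.572  0.601  2.002 -1.169  1.478  1.043]
[[ 0.944  0.271  0.19 ]
 [-0.331  0.772  0.543]
 [ 0.    -0.575  0.818]]
shift [-0.0004  0.0814 -0.0527] rot [ 0.002  0.002 -0.002] dist 0.097 0.003
shift [-0.0004  0.0814 -0.0527] rot [ 0.089  0.001 -0.002] dist 0.097 0.089
```

View pics/scene5.png

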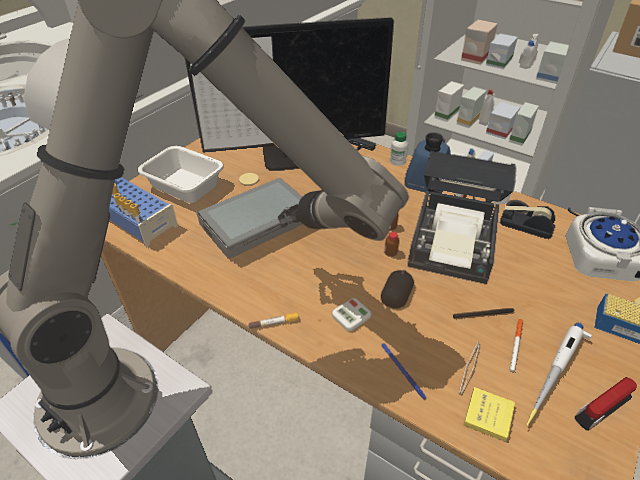

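Run:
```python
from h import *
for q in ((-.135,0,.06),(-.118,0,.032),(-.093,0,.0335)): show(loc(*q),Ra(35))
```

```text
shift [-0.0007  0.0731 -0.0594] rot [ 0.002  0.004 -0.002] dist 0.094 0.004
shift [-0.0007  0.1031 -0.0725] rot [ 0.002  0.004 -0.002] dist 0.126 0.004
shift [-0.0006  0.1227 -0.0569] rot [ 0.002  0.004 -0.002] dist 0.135 0.004
```

Emit:
move_arm(
  steps=[
    [[0, 0.015, -0.015], [0, 0, 0]],
    [[0, 0.04, -0.04], [0, 0, 0]],
    [[0, 0.065, -0.058], [0, 0, 0]],
    [[0, 0.085, -0.067], [0, 0, 0]],
    [[0, 0.1, -0.072], [0, 0, 0]],
    [[0, 0.1025, -0.0725], [0, 0, 0]],
    [[0, 0.1025, -0.0725], [0, 0, 0]],
  ],
)

```text
time_s: 11.02
position: [0.5266, -0.0389, 0.0329]
eef_rot: [-0.297, 0.049, -0.16, 0.94]
wrist_force: [-0.4, -0.1, 0.1]
width: 0.0001
```

Run:
```python
from h import *
o,p,Rm=state(); print(o['time_s'],p,inloc(p),o['wrist_force'],np.round(o['joint_positions'],3)); 
for q in ((-.118,0,.032),(-.093,0,.0335)): show(loc(*q),Ra(35))
c=cam('scene'); np.savez('scene6.npz',**c); x,y,w,h=180,150,200,120
print(w2px(c,p))
cv2.imwrite('pics/scene6.png',cv2.resize(c['img'][y:y+h,x:x+w],None,fx=4,fy=4,interpolation=cv2.INTER_CUBIC))
```

```text
11.025 [ 0.52661123 -0.03892408  0.03289785] [-0.11879591 -0.00102491  0.03289785] [-0.35439289 -0.13321029  0.06359437] [ 0.155  0.756  0.462  2.044 -1.323  1.344  1.224]
shift [-0.001   0.0012 -0.0003] rot [ 0.001  0.004 -0.001] dist 0.002 0.004
shift [-0.0009  0.0208  0.0153] rot [ 0.001  0.004 -0.001] dist 0.026 0.004
[279.60862224 239.35574734]
```

View pics/scene6.png

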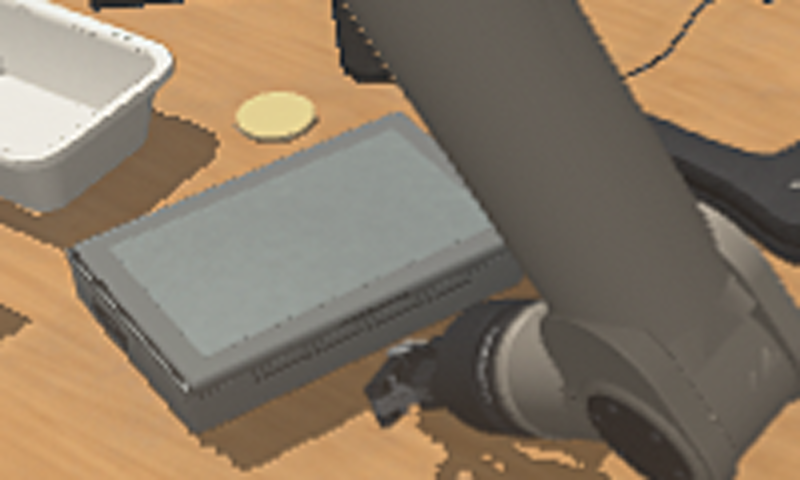

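Emit:
move_arm(
  steps=[
    [[0, 0.008, 0.006], [0, 0, 0]],
    [[0, 0.015, 0.011], [0, 0, 0]],
    [[0, 0.02, 0.015], [0, 0, 0]],
    [[0, 0.02, 0.015], [0, 0, 0]],
  ],
)

```text
time_s: 11.58
position: [0.5346, -0.0141, 0.0334]
eef_rot: [-0.297, 0.049, -0.16, 0.94]
wrist_force: [0.5, 0.0, 0.0]
width: 0.0002
```

Run:
```python
from h import *
o,p,Rm=state(); print(o['time_s'],p,inloc(p),o['wrist_force'],np.round(o['joint_positions'],3)); 
H=(70,51.5)
def tcp(th,a,d=10):
    t,A=np.deg2rad(th),np.deg2rad(a)
    if a>=th: c=np.array([H[0]-165*np.cos(t),H[1]+165*np.sin(t)])+d*np.array([np.cos(A),-np.sin(A)])
    else: c=np.array([H[0]-(165-d)*np.cos(t),H[1]+(165-d)*np.sin(t)])
    return c-11*np.array([np.sin(A),np.cos(A)])
for th,a in ((0,35),(2,35),(4,35),(8,35),(15,35),(25,38),(35,42),(45,48)):
    x,z=tcp(th,a)/1000; print(th,a,x.round(4),z.round(4),end=' '); show(loc(x,0,z),Ra(a))
c=cam('scene'); np.savez('scene7.npz',**c); x,y,w,h=180,150,200,120
print(w2px(c,p))
cv2.imwrite('pics/scene7.png',cv2.resize(c['img'][y:y+h,x:x+w],None,fx=4,fy=4,interpolation=cv2.INTER_CUBIC))
```

```text
11.575 [ 0.53458119 -0.01413087  0.03343901] [-0.09276438 -0.00026158  0.03343901] [0.5474284  0.01003114 0.01929426] [ 0.154  0.732  0.398  2.058 -1.337  1.288  1.199]
0 35 -0.0931 0.0368 shift [-0.0003 -0.0022  0.0025] rot [-0.     0.004 -0.003] dist 0.003 0.005
2 35 -0.093 0.0425 shift [-0.0002 -0.0054  0.0073] rot [-0.     0.004 -0.003] dist 0.009 0.005
4 35 -0.0927 0.0483 shift [-0.0002 -0.0085  0.0122] rot [-0.     0.004 -0.003] dist 0.015 0.005
8 35 -0.0915 0.0597 shift [-0.0002 -0.014   0.0222] rot [-0.     0.004 -0.003] dist 0.026 0.005
15 35 -0.0875 0.0795 shift [-0.0002 -0.0221  0.0407] rot [-0.     0.004 -0.003] dist 0.046 0.005
25 38 -0.0784 0.1064 shift [-0.0001 -0.0301  0.068 ] rot [-0.053  0.004 -0.003] dist 0.074 0.053
35 42 -0.0651 0.1313 shift [ 0.     -0.0334  0.096 ] rot [-0.122  0.004 -0.002] dist 0.102 0.122
45 48 -0.0482 0.1534 shift [ 1.000e-04 -3.220e-02  1.238e-01] rot [-0.227  0.004 -0.002] dist 0.128 0.227
[273.70542955 233.62983399]
```

View pics/scene7.png

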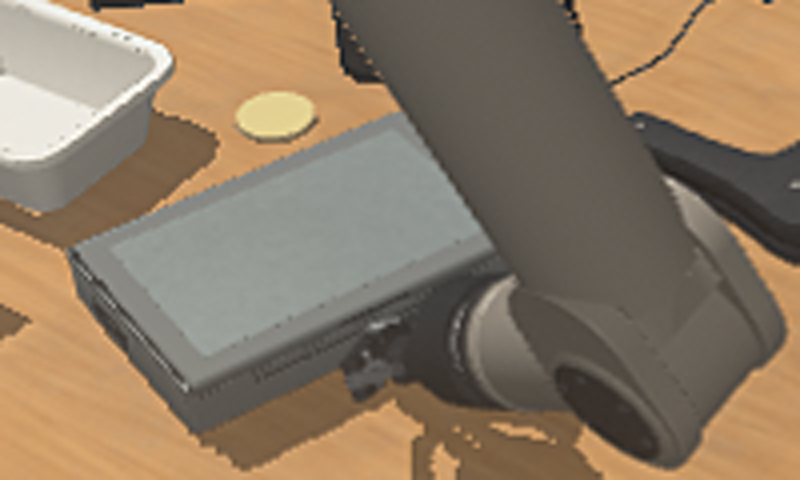

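Emit:
move_arm(
  steps=[
    [[0, -0.002, 0.0025], [0, 0, 0]],
    [[0, -0.004, 0.005], [0, 0, 0]],
    [[0, -0.0055, 0.0075], [0, 0, 0]],
    [[0, -0.007, 0.01], [0, 0, 0]],
    [[0, -0.0085, 0.0122], [0, 0, 0]],
  ],
)

```text
time_s: 12.25
position: [0.5342, -0.0155, 0.0474]
eef_rot: [-0.298, 0.05, -0.16, 0.94]
wrist_force: [0.6, -1.0, -4.1]
width: 0.0
```

Run:
```python
from h import *
o,p,Rm=state(); print(o['time_s'],p,inloc(p),o['wrist_force'],np.round(o['joint_positions'],3)); 
c=cam('scene'); np.savez('scene8.npz',**c); x,y,w,h=180,150,200,120
cv2.imwrite('pics/scene8.png',cv2.resize(c['img'][y:y+h,x:x+w],None,fx=4,fy=4,interpolation=cv2.INTER_CUBIC))
```

```text
12.25 [ 0.53424367 -0.01554046  0.04744396] [-0.09420578 -0.00041396  0.04744396] [ 0.59665614 -1.00562278 -4.11620758] [ 0.147  0.704  0.41   2.059 -1.321  1.293  1.172]
```

View pics/scene8.png

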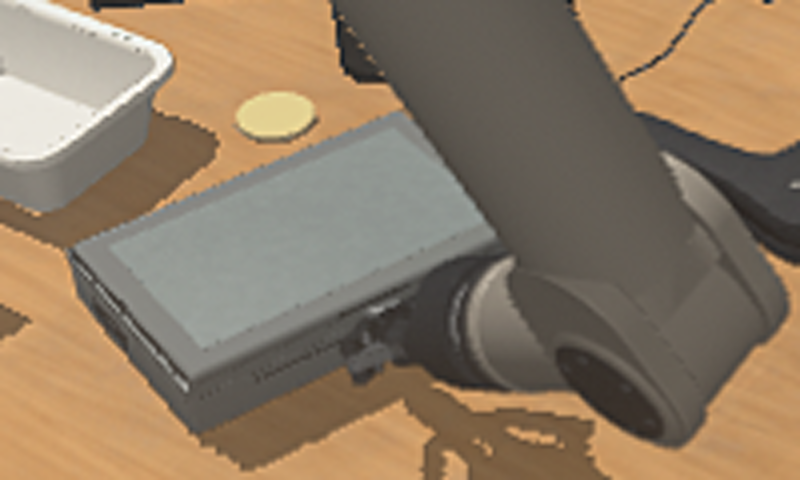

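Emit:
move_arm(
  steps=[
    [[0, -0.0025, 0.005], [0, 0, 0]],
    [[0, -0.0045, 0.01], [0, 0, 0]],
    [[0, -0.006, 0.0145], [0, 0, 0]],
    [[0, -0.008, 0.0195], [0, 0, 0]],
    [[0, -0.01, 0.024], [0, 0, 0]],
    [[0, -0.0115, 0.0285], [0, 0, 0]],
    [[0, -0.0115, 0.0285], [0, 0, 0]],
  ],
)

```text
time_s: 13.18
position: [0.536, -0.0115, 0.0771]
eef_rot: [-0.3, 0.05, -0.162, 0.939]
wrist_force: [-3.4, -8.9, -5.5]
width: 0.0001
```

Run:
```python
from h import *
o,p,Rm=state(); print(o['time_s'],p,inloc(p),o['wrist_force'],np.round(o['joint_positions'],3)); 
c=cam('scene'); np.savez('scene9.npz',**c); x,y,w,h=180,150,200,120
cv2.imwrite('pics/scene9.png',cv2.resize(c['img'][y:y+h,x:x+w],None,fx=4,fy=4,interpolation=cv2.INTER_CUBIC))
W=cloud(c); L=(W-ORG)@np.stack([AX,AY,AZ],1)
m=(abs(L[...,1])<.12)&(L[...,0]<.06)&(L[...,0]>-.1)&(L[...,2]>.055)
m&=(np.arange(640)[None,:]<290)
P=L[m]; 
for s in np.arange(-.1,.06,.02):
    k=(P[:,0]>s)&(P[:,0]<s+.02)&(P[:,1]>.03)
    if k.sum()>5: print(s.round(2),np.median(P[k],0).round(4),k.sum())
```

```text
13.175 [ 0.53603597 -0.01154771  0.07705584] [-0.08984377 -0.00077064  0.07705584] [-3.41966919 -8.92796096 -5.54448409] [ 0.124  0.642  0.427  2.063 -1.296  1.298  1.111]
-0.1 [-0.0856  0.0762  0.0932] 158
-0.08 [-0.0694  0.0745  0.0924] 164
-0.06 [-0.0501  0.077   0.0883] 146
-0.04 [-0.0302  0.0754  0.0838] 140
-0.02 [-0.0105  0.0763  0.0794] 140
0.0 [0.0097 0.0762 0.0748] 132
0.02 [0.0297 0.0772 0.0704] 129
0.04 [0.0496 0.0746 0.0658] 124
```

View pics/scene9.png

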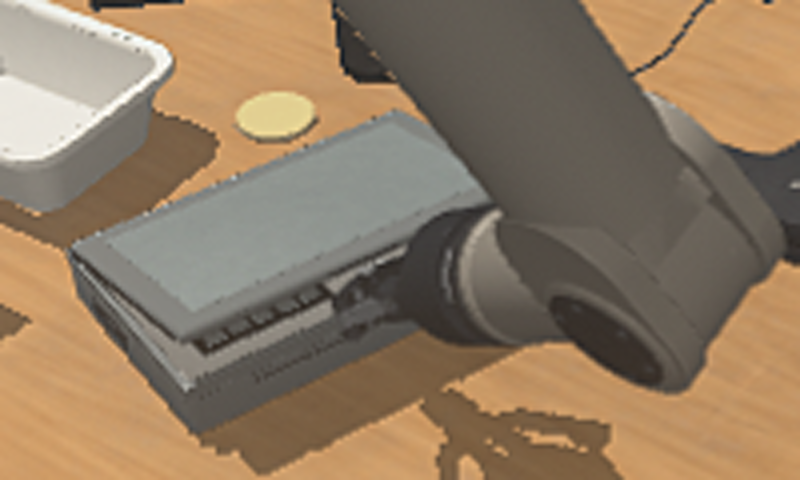

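```bash
cat >> h.py <<'E'
H=(70,51.5)
def tcp(th,a,d=12):
    t,A=np.deg2rad(th),np.deg2rad(a)
    if a>=th: c=np.array([H[0]-165*np.cos(t),H[1]+165*np.sin(t)])+d*np.array([np.cos(A),-np.sin(A)])
    else: c=np.array([H[0]-(165-d)*np.cos(t),H[1]+(165-d)*np.sin(t)])
    return (c-11*np.array([np.sin(A),np.cos(A)]))/1000
def path(th0,a0,lst,d=12):
    x,z=tcp(th0,a0,d); p0=loc(x,0,z); R0=Ra(a0)
    for th,a in lst:
        x,z=tcp(th,a,d); s,r=rel(loc(x,0,z),Ra(a),p0,R0); print(th,a,'local',(x.round(4),z.round(4)),s.round(4),r.round(3))
E
python3 - <<'E'
from h import *
af=lambda th: round(max(35,35+.647*(th-20)),1)
path(15,35,[(t,af(t)) for t in range(20,61,5)])
path(60,af(60),[(t,af(t)) for t in range(65,111,5)])
for n in ('top','scene'):
    c=dict(np.load(n+'0.npz')); W=cloud(c); L=(W-ORG)@np.stack([AX,AY,AZ],1)
    m=(L[...,2]>.12)&(abs(L[...,1])<.2)&(L[...,0]>-.1)&(L[...,0]<.3)
    P=L[m]
    for s in np.arange(-.2,.2,.04):
        k=(P[:,1]>s)&(P[:,1]<s+.04)
        if k.any(): print(n,s.round(2),'xmin',P[k,0].min().round(3),'zmin',P[k,2].min().round(3),'z of xmin',P[k][P[k,0].argmin(),2].round(3))
E
```

```text
20 35 local (np.float64(-0.0815), np.float64(0.092)) [-0.     -0.0043  0.0137] [0. 0. 0.]
25 38.2 local (np.float64(-0.0769), np.float64(0.1052)) [-0.     -0.0081  0.0271] [-0.056  0.     0.   ]
30 41.5 local (np.float64(-0.0712), np.float64(0.1178)) [-0.     -0.0106  0.0408] [-0.113  0.     0.   ]
35 44.7 local (np.float64(-0.0644), np.float64(0.1299)) [-0.     -0.012   0.0546] [-0.169  0.     0.   ]
40 47.9 local (np.float64(-0.0565), np.float64(0.1413)) [-0.     -0.0121  0.0684] [-0.225  0.     0.   ]
45 51.2 local (np.float64(-0.0477), np.float64(0.1519)) [-0.     -0.011   0.0822] [-0.283 -0.     0.   ]
50 54.4 local (np.float64(-0.038), np.float64(0.1617)) [-0.     -0.0087  0.0958] [-0.339  0.     0.   ]
55 57.6 local (np.float64(-0.0275), np.float64(0.1706)) [ 0.     -0.0051  0.1091] [-0.394  0.     0.   ]
60 60.9 local (np.float64(-0.0163), np.float64(0.1786)) [ 0.     -0.0005  0.122 ] [-0.452 -0.     0.   ]
65 64.1 local (np.float64(-0.0046), np.float64(0.1854)) [-0.     -0.0002  0.0135] [-0.056 -0.     0.   ]
70 67.3 local (np.float64(0.0075), np.float64(0.191)) [-0.      0.
[... 740 characters left out ...]
] [-0.508 -0.     0.   ]
110 93.2 local (np.float64(0.1113), np.float64(0.1959)) [-0.      0.0469  0.1199] [-0.564 -0.    -0.   ]
top -0.2 xmin 0.172 zmin 0.12 z of xmin 0.154
top -0.16 xmin 0.182 zmin 0.12 z of xmin 0.147
top -0.12 xmin 0.202 zmin 0.12 z of xmin 0.141
top -0.08 xmin 0.221 zmin 0.121 z of xmin 0.156
top -0.04 xmin 0.242 zmin 0.12 z of xmin 0.124
top 0.0 xmin 0.266 zmin 0.12 z of xmin 0.123
scene -0.2 xmin 0.164 zmin 0.12 z of xmin 0.163
scene -0.16 xmin 0.177 zmin 0.12 z of xmin 0.122
scene -0.12 xmin 0.195 zmin 0.12 z of xmin 0.127
scene -0.08 xmin 0.218 zmin 0.12 z of xmin 0.131
scene -0.04 xmin 0.238 zmin 0.12 z of xmin 0.124
scene 0.0 xmin 0.261 zmin 0.12 z of xmin 0.139
```

Emit:
move_arm(
  steps=[
    [[0, -0.002, 0.007], [0, 0, 0]],
    [[0, -0.0043, 0.0137], [0, 0, 0]],
    [[0, -0.0063, 0.0205], [-0.028, 0, 0]],
    [[0, -0.0081, 0.0271], [-0.056, 0, 0]],
    [[0, -0.0095, 0.034], [-0.085, 0, 0]],
    [[0, -0.0106, 0.0408], [-0.113, 0, 0]],
    [[0, -0.0114, 0.0477], [-0.141, 0, 0]],
    [[0, -0.012, 0.0546], [-0.169, 0, 0]],
    [[0, -0.0121, 0.0615], [-0.197, 0, 0]],
    [[0, -0.0121, 0.0684], [-0.225, 0, 0]],
  ],
)

```text
time_s: 14.48
position: [0.5456, 0.0162, 0.1409]
eef_rot: [-0.402, 0.068, -0.155, 0.9]
wrist_force: [-2.8, -10.5, -2.4]
width: -0.0001
```

```bash
cat >> h.py <<'E'
def chk(fn,box=(180,110,200,150),umax=640):
    o,p,Rm=state(); f=np.array(o['wrist_force']); y=Rm.as_matrix()[:,1]
    print('t',o['time_s'],'loc',inloc(p).round(4),'a',np.degrees(np.arctan2(-y[2],y@AX)).round(1),'F loc',np.round([f@AX,f@AY,f[2]],1),'q',np.round(o['joint_positions'],2))
    c=cam('scene'); np.savez(fn+'.npz',**c); x,y,w,h=box
    cv2.imwrite(f'pics/{fn}.png',cv2.resize(c['img'][y:y+h,x:x+w],None,fx=4,fy=4,interpolation=cv2.INTER_CUBIC))
    return c
E
python3 -c "
from h import *
chk('s10')"
```

```text
t 14.475 loc [-0.0605 -0.0005  0.1409] a 48.2 F loc [-10.8  -0.9  -2.4] q [-0.12  0.41  0.52  2.05 -1.1   1.12  0.75]
```

View pics/s10.png

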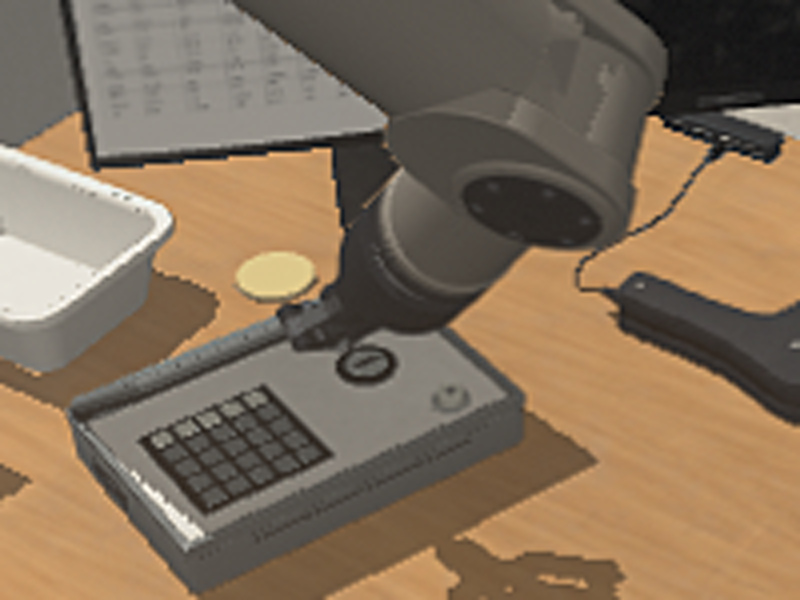

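Run:
```python
from h import *
af=lambda th: round(max(35,35+.647*(th-20)),1)
path(40,af(40),[(t,af(t)) for t in np.arange(43,71,3)])
path(70,af(70),[(t,af(t)) for t in np.arange(73,101,3)])
```

```text
43 49.9 local (np.float64(-0.0514), np.float64(0.1478)) [ 0.     -0.0014  0.0082] [-0.035  0.    -0.   ]
46 51.8 local (np.float64(-0.0458), np.float64(0.154)) [-0.     -0.0023  0.0164] [-0.068  0.    -0.   ]
49 53.8 local (np.float64(-0.04), np.float64(0.1598)) [ 0.     -0.0027  0.0247] [-0.103  0.    -0.   ]
52 55.7 local (np.float64(-0.0339), np.float64(0.1654)) [ 0.     -0.0027  0.0329] [-0.136  0.    -0.   ]
55 57.6 local (np.float64(-0.0275), np.float64(0.1706)) [ 0.     -0.0023  0.0412] [-0.169 -0.     0.   ]
58 59.6 local (np.float64(-0.0209), np.float64(0.1755)) [ 0.     -0.0015  0.0494] [-0.204  0.    -0.   ]
61 61.5 local (np.float64(-0.0139), np.float64(0.18)) [ 0.     -0.0002  0.0576] [-0.237 -0.    -0.   ]
64 63.5 local (np.float64(-0.0069), np.float64(0.1841)) [0.     0.0015 0.0655] [-0.272  0.    -0.   ]
67 65.4 local (np.float64(0.0002), np.float64(0.1878)) [0.     0.0035 0.0733] [-0.305  0.    -0.   ]
70 67.4 local (np.float64(0.0075), np.float64(0.191)) [0.     0.006  0.0809] [-0.34  0.    0.  ]
73 69.3 local (np.float64(0.015), np.float64(0.1939)) [0.     0.0002 0
[... 242 characters left out ...]
5.1 local (np.float64(0.0381), np.float64(0.2002)) [0.     0.0033 0.0317] [-0.136  0.     0.   ]
85 77.1 local (np.float64(0.0459), np.float64(0.2015)) [0.     0.0052 0.0395] [-0.171  0.     0.   ]
88 79.0 local (np.float64(0.0539), np.float64(0.2023)) [0.     0.0075 0.0471] [-0.204  0.     0.   ]
91 80.9 local (np.float64(0.0618), np.float64(0.2027)) [0.     0.0101 0.0546] [-0.237  0.     0.   ]
94 82.9 local (np.float64(0.0698), np.float64(0.2028)) [0.     0.0132 0.0619] [-0.272  0.     0.   ]
97 84.8 local (np.float64(0.0777), np.float64(0.2024)) [0.     0.0166 0.0691] [-0.305  0.     0.   ]
100 86.8 local (np.float64(0.0856), np.float64(0.2016)) [0.     0.0204 0.0761] [-0.34  0.    0.  ]
```

Emit:
move_arm(
  steps=[
    [[0, -0.0014, 0.0082], [-0.035, 0, 0]],
    [[0, -0.0023, 0.0164], [-0.068, 0, 0]],
    [[0, -0.0027, 0.0247], [-0.103, 0, 0]],
    [[0, -0.0027, 0.033], [-0.136, 0, 0]],
    [[0, -0.0023, 0.0412], [-0.169, 0, 0]],
    [[0, -0.0015, 0.0494], [-0.204, 0, 0]],
    [[0, 0, 0.0576], [-0.237, 0, 0]],
    [[0, 0.0015, 0.0655], [-0.272, 0, 0]],
    [[0, 0.0035, 0.0733], [-0.305, 0, 0]],
    [[0, 0.006, 0.081], [-0.34, 0, 0]],
  ],
)

```text
time_s: 15.78
position: [0.5663, 0.0775, 0.1915]
eef_rot: [-0.548, 0.094, -0.14, 0.819]
wrist_force: [-2.5, -7.0, 2.5]
width: 0.0003
```

```bash
python3 -c "
from h import *
chk('s11')"
```

```text
t 15.775 loc [0.0043 0.0004 0.1915] a 67.6 F loc [-7.4 -0.   2.5] q [-0.5   0.28  0.6   1.92 -0.66  0.98  0.1 ]
```

View pics/s11.png

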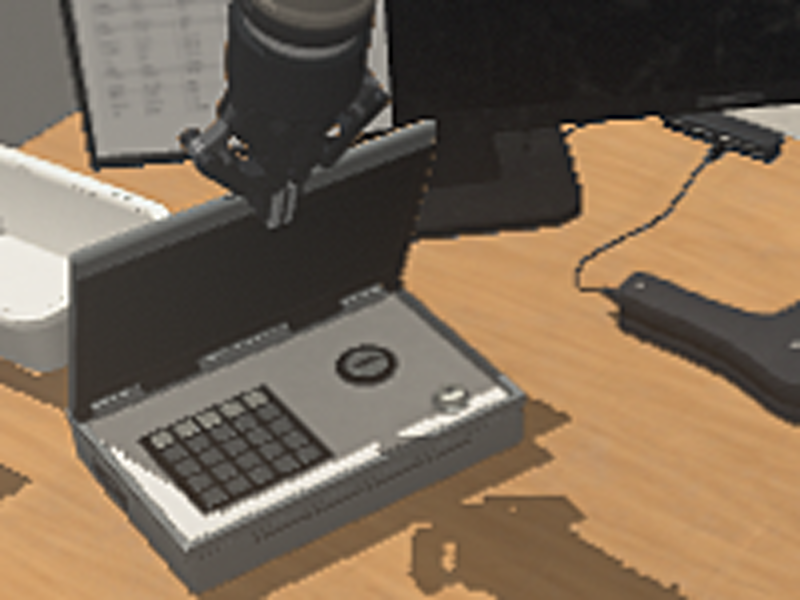

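Emit:
move_arm(
  steps=[
    [[0, 0, 0.008], [-0.035, 0, 0]],
    [[0, 0.0008, 0.016], [-0.068, 0, 0]],
    [[0, 0.002, 0.024], [-0.103, 0, 0]],
    [[0, 0.0033, 0.0317], [-0.136, 0, 0]],
    [[0, 0.005, 0.0395], [-0.171, 0, 0]],
    [[0, 0.0075, 0.047], [-0.204, 0, 0]],
    [[0, 0.01, 0.0546], [-0.237, 0, 0]],
    [[0, 0.013, 0.062], [-0.272, 0, 0]],
    [[0, 0.0165, 0.069], [-0.305, 0, 0]],
    [[0, 0.0204, 0.076], [-0.34, 0, 0]],
  ],
)

```text
time_s: 17.08
position: [0.5919, 0.1516, 0.2026]
eef_rot: [-0.679, 0.117, -0.122, 0.715]
wrist_force: [-1.2, -5.5, 4.9]
width: 0.0001
```

```bash
cat >> h.py <<'E'
def ang(c,dbg=False):
    W=cloud(c); L=(W-ORG)@np.stack([AX,AY,AZ],1)
    out=[]
    # inner-face screen pixels: dark region, local coords
    m=(abs(L[...,1])<.11)&(L[...,2]>.075)&(L[...,2]<.20)&(L[...,0]>0)&(L[...,0]<.16)
    dark=c['img'].max(2)<75
    m&=dark
    P=L[m]
    # exclude gripper |y|<.05
    P=P[abs(P[:,1])>.055]
    for it in range(4):
        ctr=P.mean(0); u,s,v=np.linalg.svd(P-ctr,full_matrices=False); n=v[2]; r=(P-ctr)@n; P=P[abs(r)<max(.002,2.5*r.std())]
    if n[0]>0: n=-n
    # inner face normal at theta: (-sin th, 0,-cos th)
    th=np.degrees(np.arctan2(-n[0],-n[2])); 
    # distance of plane from hinge axis
    d=(ctr-np.array([.07,ctr[1],.0515]))@n
    print('theta',th.round(2),'n',n.round(3),'N',len(P),'rms',r.std().round(5),'off hinge',d.round(4),'ctr',ctr.round(3)); return th
E
python3 -c "
from h import *
c=chk('s12'); ang(c); ang(dict(np.load('s11.npz')))"
```

```text
t 17.075 loc [0.0826 0.001  0.2026] a 87.1 F loc [-5.6 -0.7  4.9] q [-0.79  0.4   0.65  1.7  -0.32  1.11 -0.38]
theta 96.98 n [-0.993  0.     0.121] N 1731 rms 0.00201 off hinge -0.0023 ctr [0.083 0.008 0.139]
theta 67.44 n [-0.923 -0.    -0.384] N 1088 rms 0.0012 off hinge -0.0015 ctr [0.036 0.003 0.138]
```

View pics/s12.png

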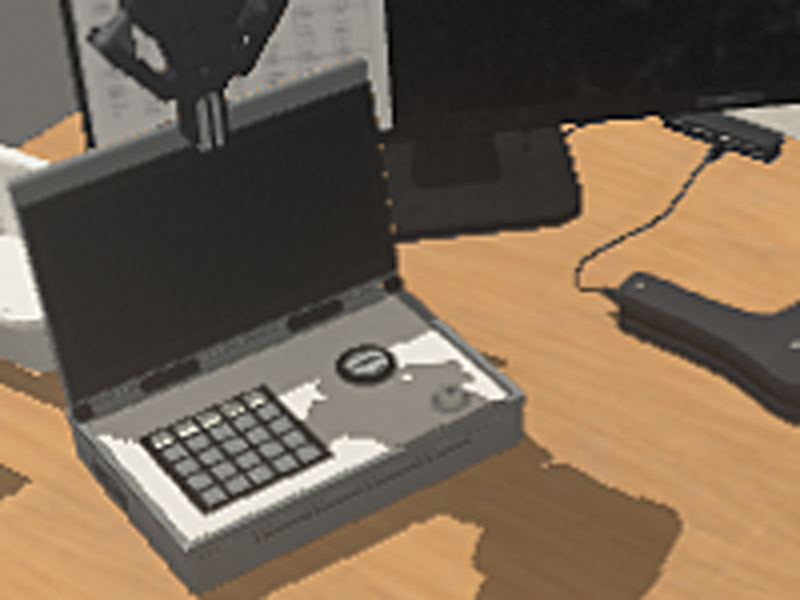

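Run:
```python
from h import *
path(100,86.8,[(102,88),(104,89),(106,90),(108,91),(110,92),(112,93)])
for n in ('scene0','top0'):
    c=dict(np.load(n+'.npz')); W=cloud(c); L=(W-ORG)@np.stack([AX,AY,AZ],1)
    m=(abs(L[...,1])<.115)&(L[...,0]>-.08)&(L[...,0]<.06)&(L[...,2]>.05)&(L[...,2]<.07); P=L[m]; A=np.c_[P[:,:2],np.ones(len(P))]; print(n,'lid tilt deg',np.degrees(np.linalg.lstsq(A,P[:,2],rcond=None)[0][:2]),'table',end=' ')
    m=(W[...,0]>.35)&(W[...,0]<.8)&(W[...,1]>-.5)&(W[...,1]<.3)&(abs(W[...,2])<.006);P=W[m]; A=np.c_[P[:,:2],np.ones(len(P))]; s=np.linalg.lstsq(A,P[:,2],rcond=None)[0]; print(np.degrees(s[:2]),s[2])
```

```text
102 88 local (np.float64(0.0908), np.float64(0.2008)) [-0.      0.0011  0.0052] [-0.021  0.     0.   ]
104 89 local (np.float64(0.096), np.float64(0.1998)) [-0.      0.0024  0.0103] [-0.038 -0.    -0.   ]
106 90 local (np.float64(0.1012), np.float64(0.1986)) [-0.      0.0039  0.0154] [-0.056 -0.    -0.   ]
108 91 local (np.float64(0.1063), np.float64(0.1972)) [-0.      0.0055  0.0204] [-0.073 -0.    -0.   ]
110 92 local (np.float64(0.1113), np.float64(0.1957)) [-0.      0.0073  0.0254] [-0.091 -0.    -0.   ]
112 93 local (np.float64(0.1163), np.float64(0.1939)) [-0.      0.0093  0.0303] [-0.108  0.    -0.   ]
scene0 lid tilt deg [-0.03663809  0.0628684 ] table [ 0.02983504 -0.04707463] -0.0015314969650636642
top0 lid tilt deg [0.105279   0.00723343] table [0.00241265 0.05479799] 0.0006567628024848947
```

Emit:
move_arm(
  steps=[
    [[0, 0.0011, 0.0052], [-0.021, 0, 0]],
    [[0, 0.0024, 0.0103], [-0.038, 0, 0]],
    [[0, 0.004, 0.0154], [-0.056, 0, 0]],
    [[0, 0.0055, 0.0204], [-0.073, 0, 0]],
    [[0, 0.0073, 0.0254], [-0.091, 0, 0]],
    [[0, 0.0083, 0.028], [-0.1, 0, 0]],
    [[0, 0.0083, 0.028], [-0.1, 0, 0]],
  ],
)

```text
time_s: 18.0
position: [0.6025, 0.1808, 0.1944]
eef_rot: [0.713, -0.121, 0.116, -0.681]
wrist_force: [-2.0, -3.7, 4.2]
width: -0.0001
```

```bash
python3 -c "
from h import *
c=chk('s13'); ang(c)"
```

```text
t 18.0 loc [0.1136 0.0008 0.1944] a 92.6 F loc [-4.1  0.6  4.2] q [-0.85  0.48  0.65  1.62 -0.27  1.16 -0.47]
theta 108.91 n [-0.946  0.001  0.324] N 1856 rms 0.00224 off hinge -0.0027 ctr [0.101 0.007 0.135]
```

Emit:
move_arm(
  steps=[
    [[0, 0, -0.006], [0, 0, 0]],
    [[0, 0, -0.015], [0, 0, 0]],
    [[0, 0, -0.03], [0, 0, 0]],
    [[0, 0, -0.04], [0, 0, 0]],
    [[0, 0, -0.04], [0, 0, 0]],
    [[0, 0, -0.04], [0, 0, 0]],
  ],
)

```text
time_s: 18.8
position: [0.5892, 0.1433, 0.1955]
eef_rot: [0.713, -0.121, 0.116, -0.681]
wrist_force: [0.3, 0.2, -0.1]
width: -0.0002
```

```bash
python3 -c "
from h import *
c=chk('s14'); ang(c)
c=cam('top'); np.savez('top14.npz',**c)"
```

```text
t 18.8 loc [0.0738 0.0008 0.1955] a 92.6 F loc [ 0.3 -0.2 -0.1] q [-0.83  0.44  0.67  1.68 -0.25  1.14 -0.43]
theta 103.88 n [-0.971  0.003  0.24 ] N 1824 rms 0.00209 off hinge -0.0027 ctr [0.094 0.007 0.137]
```

View pics/s14.png

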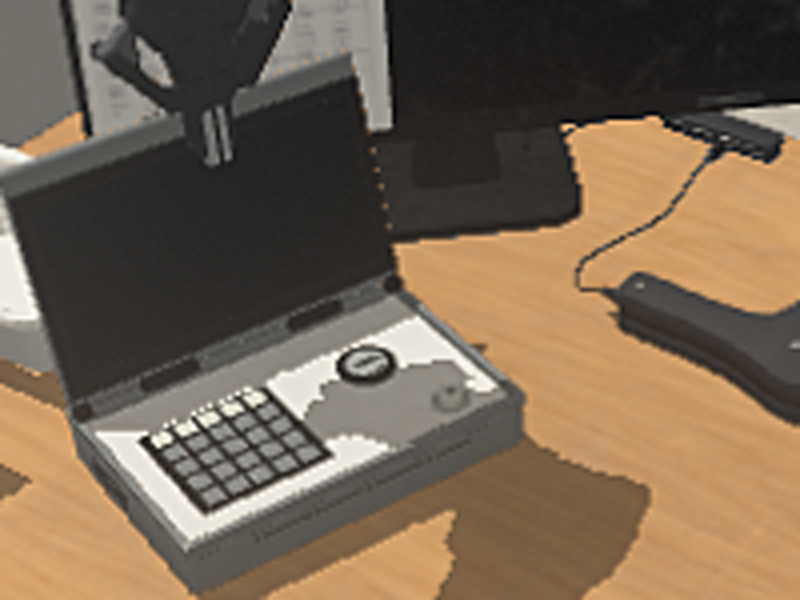

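Run:
```python
from h import *
for n in ('s14','top14'):
    c=dict(np.load(n+'.npz')); W=cloud(c); L=(W-ORG)@np.stack([AX,AY,AZ],1)
    th=np.deg2rad(104)
    # display coords: s along from hinge to edge, q normal (outer +)
    e=np.array([-np.cos(th),0,np.sin(th)]); nn=np.array([-np.sin(th),0,-np.cos(th)])
    D=L-np.array([.07,0,.0515]); s=D@e; q=D@nn; y=L[...,1]
    m=(abs(q)<.02)&(s>.03)&(s<.145)&(abs(y)<.12)&(abs(y)>.05)
    print(n,m.sum(),np.percentile(q[m],[2,10,25,50,75,90,98]).round(4))
    A=np.c_[s[m],y[m],np.ones(m.sum())]; Q=q[m]; 
    w=np.ones(len(Q),bool)
    for i in range(6):
        k=np.linalg.lstsq(A[w],Q[w],rcond=None)[0]; r=Q-A@k; w=abs(r-np.median(r[w]))<.003
    print(k.round(4),'theta',104-np.degrees(np.arctan(k[0])),'rms',r[w].std(),w.sum())
    # top edge extents
    for y0 in (-.1,.06,.09):
        mm=(abs(q)<.03)&(y>y0)&(y<y0+.02)&(s>.12)&(s<.19)
        if mm.any():
            ss=s[mm]; print(' y',y0,'max s',ss.max().round(4),'at q',q[mm][ss>ss.max()-.004].round(4))
```

```text
s14 2160 [-0.0071 -0.0053 -0.004  -0.0025 -0.0009  0.0006  0.0025]
[ 0.0006 -0.0013 -0.0026] theta 103.96288863512198 rms 0.0015383639353874904 1737
 y -0.1 max s 0.1667 at q [-0.0071 -0.0073 -0.0036 -0.0044 -0.0057 -0.0086 -0.0037 -0.0044 -0.0018
 -0.0084 -0.0052 -0.0035]
 y 0.06 max s 0.1661 at q [-0.0106 -0.0108 -0.0061 -0.0026 -0.0039 -0.0027 -0.0072 -0.0093 -0.0047
 -0.0059 -0.0039  0.0002 -0.0062 -0.005  -0.0039]
 y 0.09 max s 0.1666 at q [-0.009  -0.01   -0.0111 -0.009  -0.0061 -0.0042 -0.0045 -0.0035 -0.0074
 -0.0062  0.0002 -0.0063 -0.0059 -0.0032 -0.0057 -0.0033 -0.0042]
top14 1480 [-0.0077 -0.0065 -0.0055 -0.0046 -0.0037 -0.0028 -0.0018]
[ 0.0064  0.0033 -0.0052] theta 103.63096674515573 rms 0.0012484154757933588 1432
 y -0.1 max s 0.1707 at q [-0.0143 -0.0059 -0.0123 -0.0104 -0.0069 -0.0051 -0.0136 -0.0107 -0.0105
 -0.0074 -0.0088 -0.0061 -0.0114 -0.0086 -0.0136 -0.0099 -0.0052]
 y 0.06 max s 0.1706 at q [-0.0137 -0.0096 -0.0118 -0.0108 -0.0149 -0.0122 -0.01   -0.0078 -0.005
 -0.0114 -0.0095 -0.0118 -0.01   -0.0069 -0.0131 -0.0097 -0.0077 -0.0051
 -0.0078 -0.0062 -0.0145 -0.0079 -0.0057 -0.0113 -0.0073 -0.0072]
 y 0.09 max s 0.171 at q [-0.012  -0.0083 -0.0101 -0.0072 -0.0082 -0.0065 -0.0114 -0.0097 -0.0058
 -0.0108 -0.0085 -0.0105 -0.0097 -0.0081 -0.0104 -0.0071 -0.0104 -0.0083
 -0.0075 -0.0053]
```

Emit:
move_arm(
  steps=[
    [[0, 0, 0.012], [0, 0, 0]],
    [[0, 0, 0.022], [0, 0, 0]],
    [[0, 0, 0.03], [0, 0, 0]],
    [[0, 0, 0.036], [0, 0, 0]],
    [[0, 0.0005, 0.04], [0, 0, 0]],
    [[0, 0.001, 0.0432], [0, 0, 0]],
    [[0, 0.001, 0.0432], [0, 0, 0]],
    [[0, 0.001, 0.0432], [0, 0, 0]],
  ],
)

```text
time_s: 19.9
position: [0.6034, 0.182, 0.1929]
eef_rot: [0.713, -0.121, 0.117, -0.68]
wrist_force: [-1.7, -4.9, 0.4]
width: 0.0001
```

```bash
python3 -c "
from h import *
c=chk('s15'); ang(c)"
```

```text
t 19.9 loc [0.1151 0.0003 0.1929] a 92.7 F loc [-5.2 -0.1  0.4] q [-0.85  0.48  0.65  1.62 -0.27  1.16 -0.48]
theta 109.48 n [-0.943  0.002  0.333] N 1844 rms 0.00227 off hinge -0.0029 ctr [0.103 0.007 0.135]
```

Emit:
move_arm(
  steps=[
    [[0, 0.0005, 0.001], [0, 0, 0]],
    [[0, 0.0007, 0.002], [0, 0, 0]],
    [[0, 0.0007, 0.002], [0, 0, 0]],
    [[0, 0, -0.01], [0, 0, 0]],
    [[0, 0, -0.025], [0, 0, 0]],
    [[0, -0.01, -0.045], [0, 0, 0]],
    [[0, -0.03, -0.07], [0, 0, 0]],
    [[0, -0.05, -0.1], [0, 0, 0]],
    [[0, -0.05, -0.1], [0, 0, 0]],
  ],
)

```text
time_s: 21.08
position: [0.5721, 0.0879, 0.2501]
eef_rot: [0.712, -0.121, 0.12, -0.681]
wrist_force: [0.3, -0.4, 0.5]
width: 0.0
```

Run:
```python
from h import *
c=chk('s16'); ang(c)
c=cam('top'); np.savez('top16.npz',**c)
for n in ('s16','top16'):
    c=dict(np.load(n+'.npz')); W=cloud(c); L=(W-ORG)@np.stack([AX,AY,AZ],1)
    th=np.deg2rad(104)
    e=np.array([-np.cos(th),0,np.sin(th)]); nn=np.array([-np.sin(th),0,-np.cos(th)])
    D=L-np.array([.07,0,.0515]); s=D@e; q=D@nn; y=L[...,1]
    m=(abs(q)<.02)&(s>.03)&(s<.145)&(abs(y)<.12)
    A=np.c_[s[m],y[m],np.ones(m.sum())]; Q=q[m]; w=np.ones(len(Q),bool)
    for i in range(6):
        k=np.linalg.lstsq(A[w],Q[w],rcond=None)[0]; r=Q-A@k; w=abs(r-np.median(r[w]))<.003
    print(n,'theta',104-np.degrees(np.arctan(k[0])),r[w].std(),w.sum())
```

```text
t 21.075 loc [ 0.0159 -0.0015  0.2501] a 92.4 F loc [-0.3 -0.4  0.5] q [-0.81  0.33  0.72  1.69 -0.19  1.22 -0.39]
theta 105.3 n [-0.965  0.001  0.264] N 1806 rms 0.00217 off hinge -0.0027 ctr [0.096 0.008 0.136]
s16 theta 105.30773111535628 0.0015373418535470705 2990
top16 theta 105.2087794478898 0.001314856386708589 674
```

View pics/s16.png

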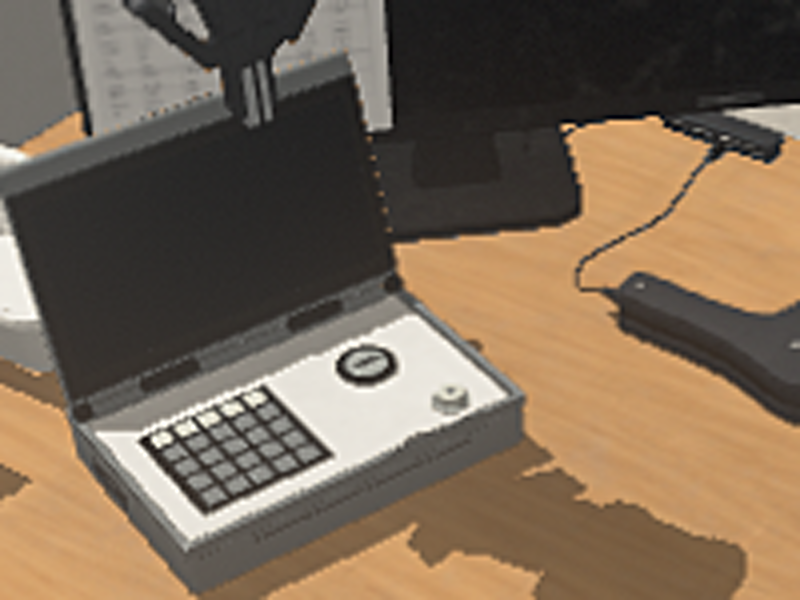

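Run:
```python
from h import *
c=dict(np.load('s16.npz')); K=loc(-.052,-.085,.0495); print(K, w2px(c,K))
im=c['img'][190:230,265:325]; cv2.imwrite('pics/key_s.png',cv2.resize(im,None,fx=12,fy=12,interpolation=cv2.INTER_CUBIC))
ct=dict(np.load('top16.npz')); u,v=w2px(ct,K); print(u,v); u,v=int(u),int(v)
cv2.imwrite('pics/key_t.png',cv2.resize(ct['img'][v-25:v+25,u-30:u+30],None,fx=12,fy=12,interpolation=cv2.INTER_CUBIC)); print(u-30,v-25)
for z in (.0495,): print(px2plane(c,292.7,207.7,z))
W=cloud(c); m=(W[...,2]>.0445)&(W[...,2]<.056)&(np.linalg.norm(W[...,:2]-K[:2],axis=2)<.018); P=W[m]; print(len(P),P.mean(0),(P.min(0)+P.max(0))/2)
```

```text
[ 0.62806657 -0.00399094  0.0495    ] [292.67794102 207.61298409]
270.6899096494406 209.5418466783435
240 184
[ 0.62781052 -0.00425406  0.0495    ]
24 [ 0.62832946 -0.00300956  0.04816242] [ 0.62860672 -0.0029917   0.04812451]
```

View pics/key_s.png

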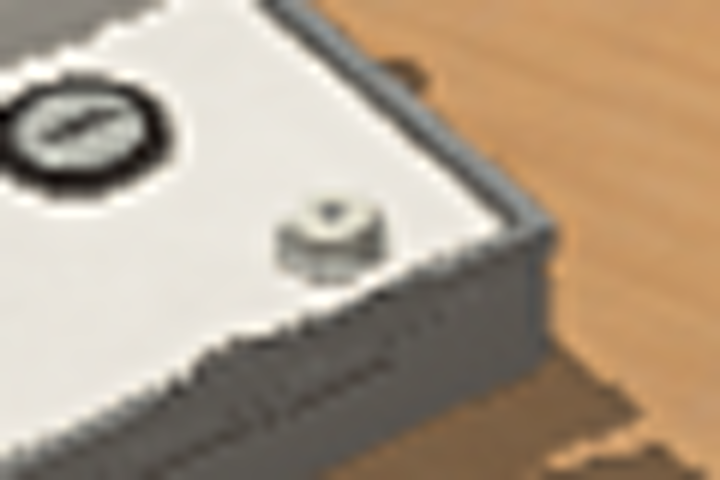

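View pics/key_t.png

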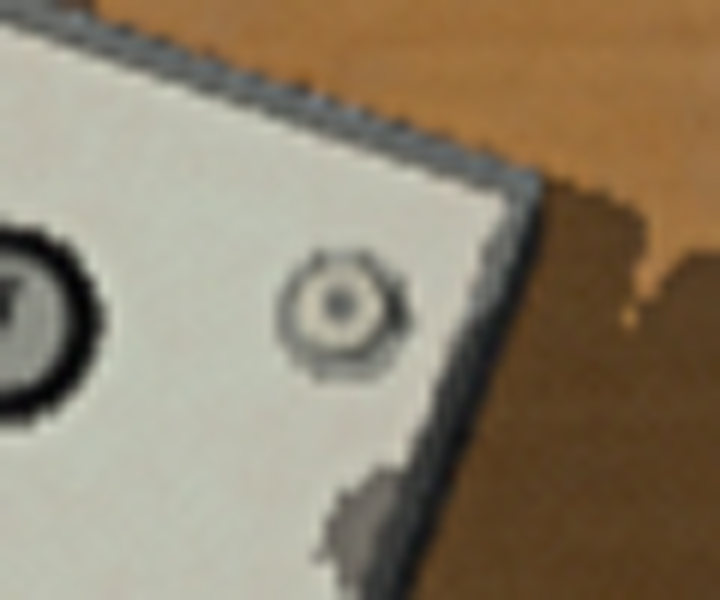

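Run:
```python
from h import *
show([.628,-.0038,.12],Ra(90)); show([.628,-.0038,.065],Ra(90))
```

```text
shift [ 0.0849  0.1309 -0.0657] rot [0.044 0.003 0.001] dist 0.169 0.044
shift [ 0.0848  0.1858 -0.0633] rot [0.044 0.003 0.001] dist 0.214 0.044
```

Emit:
move_arm(
  steps=[
    [[0.02, 0.02, -0.025], [0.02, 0, 0]],
    [[0.045, 0.05, -0.045], [0.044, 0.003, 0]],
    [[0.07, 0.09, -0.06], [0.044, 0.003, 0]],
    [[0.084, 0.13, -0.065], [0.044, 0.003, 0]],
    [[0.085, 0.16, -0.064], [0.044, 0.003, 0]],
    [[0.085, 0.183, -0.0633], [0.044, 0.003, 0]],
    [[0.085, 0.183, -0.0633], [0.044, 0.003, 0]],
  ],
)

```text
time_s: 22.05
position: [0.6262, -0.003, 0.0647]
eef_rot: [0.698, -0.121, 0.117, -0.696]
wrist_force: [0.3, -0.2, 0.1]
width: -0.0001
```

Run:
```python
from h import *
c=chk('s17'); show([.628,-.0038,.052],Ra(90))
```

```text
t 22.05 loc [-0.0517 -0.0828  0.0647] a 90.2 F loc [-0.1 -0.4  0.1] q [-0.5   0.61  0.61  1.76 -0.42  0.91 -0.05]
shift [ 0.0006  0.0145 -0.0002] rot [ 0.002  0.002 -0.001] dist 0.014 0.003
```

View pics/s17.png

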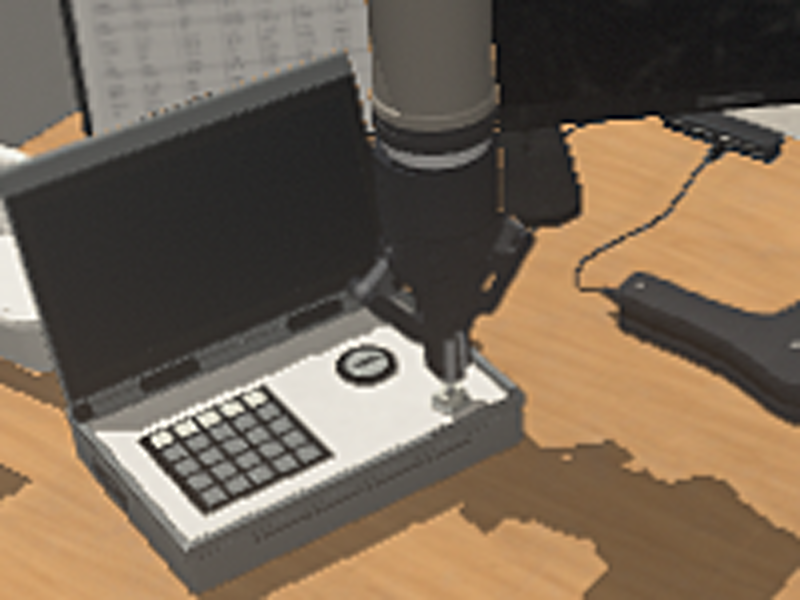

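Emit:
move_arm(
  steps=[
    [[0.001, 0.007, 0], [0, 0, 0]],
    [[0.001, 0.0125, 0], [0, 0, 0]],
    [[0.001, 0.015, 0], [0, 0, 0]],
    [[0.001, 0.0165, 0], [0, 0, 0]],
    [[0.001, 0.018, 0], [0, 0, 0]],
    [[0.001, 0.0195, 0], [0, 0, 0]],
    [[0.001, 0.0195, 0], [0, 0, 0]],
  ],
)

```text
time_s: 22.98
position: [0.6293, -0.005, 0.0486]
eef_rot: [0.698, -0.119, 0.12, -0.696]
wrist_force: [-1.0, -0.5, 2.2]
width: -0.0002
```

Emit:
move_arm(
  steps=[
    [[0, 0.0015, 0], [0, 0, 0]],
    [[0, 0.003, 0], [0, 0, 0]],
    [[0, 0.0045, 0], [0, 0, 0]],
    [[0, 0.006, 0], [0, 0, 0]],
    [[0, 0.006, 0], [0, 0, 0]],
  ],
)

```text
time_s: 23.6
position: [0.6294, -0.005, 0.0454]
eef_rot: [0.697, -0.119, 0.12, -0.697]
wrist_force: [-7.5, 1.2, 21.2]
width: 0.0002
```

Emit:
move_arm(
  steps=[
    [[0, -0.003, 0], [0, 0, 0]],
    [[0, -0.01, 0], [0, 0, 0]],
    [[0, -0.03, 0], [0, 0, 0]],
    [[0, -0.07, 0], [0, 0, 0]],
    [[0, -0.12, -0.02], [0, 0, 0]],
    [[0, -0.17, -0.06], [0, 0, 0]],
    [[0, -0.2, -0.12], [0, 0, 0]],
    [[0, -0.2, -0.17], [0, 0, 0]],
    [[0, -0.2, -0.17], [0, 0, 0]],
    [[0, -0.2, -0.17], [0, 0, 0]],
  ],
)

```text
time_s: 24.85
position: [0.5724, -0.1642, 0.243]
eef_rot: [0.697, -0.119, 0.12, -0.697]
wrist_force: [-0.1, 0.5, -0.5]
width: -0.0002
```

Run:
```python
from h import *
c=chk('s18'); ang(c); cv2.imwrite('pics/s18full.png',c['img'])
c=cam('top','top18.png'); np.savez('top18.npz',**c)
for n in ('s18','top18'):
    c=dict(np.load(n+'.npz')); W=cloud(c); L=(W-ORG)@np.stack([AX,AY,AZ],1)
    th=np.deg2rad(104)
    e=np.array([-np.cos(th),0,np.sin(th)]); nn=np.array([-np.sin(th),0,-np.cos(th)])
    D=L-np.array([.07,0,.0515]); s=D@e; q=D@nn; y=L[...,1]
    m=(abs(q)<.02)&(s>.03)&(s<.145)&(abs(y)<.12)
    A=np.c_[s[m],y[m],np.ones(m.sum())]; Q=q[m]; w=np.ones(len(Q),bool)
    for i in range(6):
        k=np.linalg.lstsq(A[w],Q[w],rcond=None)[0]; r=Q-A@k; w=abs(r-np.median(r[w]))<.003
    print(n,'theta',104-np.degrees(np.arctan(k[0])),r[w].std(),w.sum())
c=dict(np.load('s18.npz')); W=cloud(c); K=loc(-.052,-.085,0)
for c in ('s16','s18'):
    W=cloud(dict(np.load(c+'.npz'))); m=(W[...,2]>.0445)&(W[...,2]<.056)&(np.linalg.norm(W[...,:2]-K[:2],axis=2)<.008); print(c,m.sum(),W[m][:,2].mean())
W=cloud(dict(np.load('s18.npz'))); m=(abs(W[...,0]-.444)<.05)&(abs(W[...,1]+.295)<.05)&(W[...,2]>.008); print('timer top z',np.percentile(W[m][:,2],[5,50,95]),W[m].mean(0))
```

```text
t 24.85 loc [-0.2216 -0.086   0.243 ] a 90.0 F loc [ 0.4  0.2 -0.5] q [-0.37  0.37  0.76  1.67 -0.27  1.2   0.11]
theta 105.5 n [-0.964  0.001  0.267] N 1834 rms 0.0021 off hinge -0.0023 ctr [0.096 0.007 0.136]
s18 theta 105.3474706491209 0.0015365787615331838 3046
top18 theta 105.03596068330155 0.001263593027114915 2796
s16 21 0.048197075084796925
s18 17 0.04810639081129039
timer top z [0.01061079 0.01454621 0.01774363] [ 0.44251881 -0.29942537  0.01447681]
```

View pics/s18full.png

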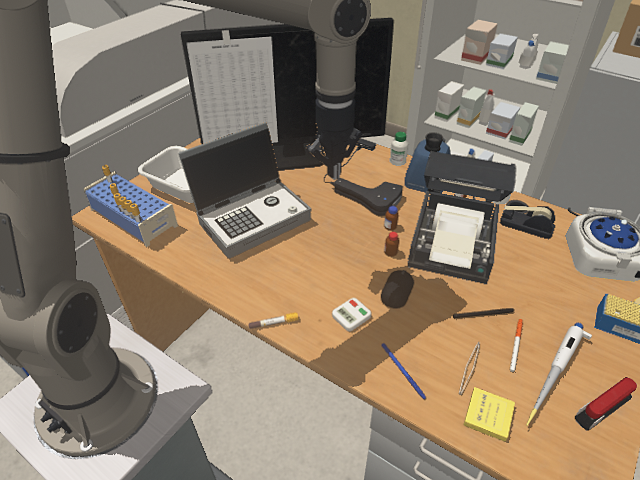

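View pics/top18.png

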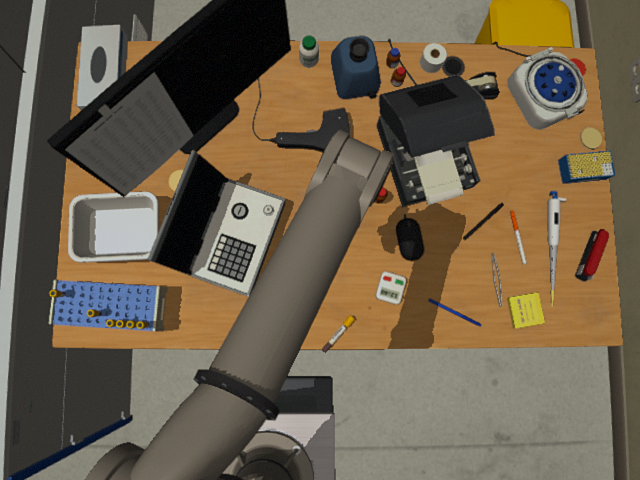

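```bash
python3 -c "
from workcell import manip
print(manip.sign_off())"
```

```text
the job is handed in; nothing more can be done
None
```

The photometer is ready, and I handed the job in at about 25 s of the 64 s allowed.

- **Timer:** I lifted it off the lid and set it down gently at about (0.443, -0.30). It lies flat with its face up.
- **Display:** I raised it from under its front edge with shut fingers. It sprang back about 5° to 103.9° on the first release, so I pushed it a little further. It now stays at 105.0° to 105.5° with nothing touching it. In the final check the top camera's depth fit gave 105.0° and the scene camera's fits gave 105.3° and 105.5°.
- **Power key:** I pushed it to its stop, with the tip at 45.4 mm against 45.5 mm expected for fully down. The force reached about 21 N, well above the 4.5 N needed but under the 40 N limit. After I let go, the key's depth reading was the same as before the press.
- **Bystanders:** In the last pictures the red-capped bottle, the tube and the pen look unmoved. The blue-capped bottle, seen only by the scene camera, and the dish, mostly hidden behind the display, could not be fully checked; the arm never went near either.
- **Cameras:** They disagreed by about 6 mm along y. I checked the scene camera against the gripper's known position, found it matched within about 1 mm, and used it for positions.

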